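# Load the slide scanner

### The job

Pull the slide scanner's loading drawer out to its stop, then push each of the slide carriers lying on the bench mat flat down past the two spring lips into the drawer's magazine, until the lips have snapped in over all of them. Then push the drawer fully shut and press the scan button on top of the scanner. The carriers hold glass slides, so handle them gently (grip and push them with no more than 40 N), and leave the other things on the bench where they are.

Things in the scene. Friction and masses are not known exactly. Their poses are not given: they have to be found in the camera images.
- handle (a point): Middle of the loading drawer's handle, a level steel bar 10 mm thick and 120 mm long (along its y axis), 120 mm above the bench. The bar stands 40 mm out from the drawer's white front panel (216 mm wide, top edge 135 mm above the bench) and can be pinched or hooked from above. Axes are the scanner's: x points into the scanner, z up; the drawer opens along -x.
- drawer (a joint): How far the loading drawer is pulled out, m: 0 shut, 0.16 at its stop. It may start a little ajar. It runs stiffly (2.5 N friction) and stays where it is left.
- magazine (a point): Middle of the mouth of the spring-loaded magazine in the drawer, level with the undersides of its two spring lips, 110 mm above the bench. Axes: x into the scanner, y along the carriers' length, z up. The well is 87 mm long (y) and 38 mm wide (x); carriers lie in it flat, either way round. With the drawer at its stop, this point is 80 mm from the drawer's front panel and 80 mm from the scanner's face.
- follower (a joint): Travel, m, of the plate that a spring pushes up under the stack: 0 up (empty: 1.5 mm below the lips' undersides), grows as it is pushed down, at most 0.082. The spring gives 4 N when empty and about 9 N under six carriers (72 mm). The topmost loaded carrier is held against the undersides of the lips, so each further carrier pushes the whole stack down by 12 mm.
- lip_a_tip (a point): Inner tip, at its underside, of the sprung steel lip at the +y end of the magazine. 15 mm wide, it reaches 6 mm into the well at the middle of the end; its top slopes down inwards from 17 mm above the underside. A carrier going down pushes it outwards (both lips together take about 8 N); it springs back over the carrier when the carrier's top is below this point. Site at rest position, fixed to the drawer.
- lip_b_tip (a point): The same for the lip at the -y end of the magazine.
- deck (a point): A point on the drawer's flat grey deck, 50 mm in front (-x) of the magazine's middle. The deck is 35 mm below the lips' undersides. From it rise four L-shaped corner posts that guide a carrier, straight up to 12 mm above the lips' undersides, then flared outwards for another 11 mm; between them each long side of the magazine is open for fingers over its middle 57 mm, down to the deck.
- scanner: White slide scanner, 340 mm wide, 380 mm deep; origin on the bench under the middle of its front face; x points into it, z up. The front 130 mm of its roof is 155 mm above the bench, behind that it is 235 mm high. Does not move.
- mat: Thin grey bench mat, 270 x 335 x 2 mm, fixed, under the carriers; origin in the middle of its underside.
- scan (a joint): Travel of the scan button, m: 0 up, 0.006 fully down, which takes 5 N; it springs back. Down by 4 mm or more counts as pressed.
- scan_top (a point): Middle of the top of the scan button, a white round push button 30 mm across on the scanner's roof, 177 mm above the bench, pressed straight down. 80 mm behind it rises the scanner's upper housing, to 235 mm above the bench.
- bottle: Bystander: white reagent bottle with a cap, 64 mm across, 150 mm tall; origin in the middle of its underside. Leave it alone.
- jar: Bystander: open glass jar, 64 mm across, 85 mm tall; origin in the middle of its underside. Leave it alone.
- slidebox: Bystander: closed grey slide box, 100 x 170 x 34 mm; origin in the middle of its underside. Leave it alone.
- carrier1: Slide carrier (four to six of them are present): a white plastic frame 84 mm (its x) x 34 mm (y) x 12 mm (z) round a glass slide, about 60 g (40 to 90), lying flat on the grey bench mat (2 mm thick); origin at its centre. Either face may be up. Held across its 34 mm width with 20 to 40 N.
- carrier2: Slide carrier (four to six of them are present): a white plastic frame 84 mm (its x) x 34 mm (y) x 12 mm (z) round a glass slide, about 60 g (40 to 90), lying flat on the grey bench mat (2 mm thick); origin at its centre. Either face may be up. Held across its 34 mm width with 20 to 40 N.
- carrier3: Slide carrier (four to six of them are present): a white plastic frame 84 mm (its x) x 34 mm (y) x 12 mm (z) round a glass slide, about 60 g (40 to 90), lying flat on the grey bench mat (2 mm thick); origin at its centre. Either face may be up. Held across its 34 mm width with 20 to 40 N.
- carrier4: Slide carrier (four to six of them are present): a white plastic frame 84 mm (its x) x 34 mm (y) x 12 mm (z) round a glass slide, about 60 g (40 to 90), lying flat on the grey bench mat (2 mm thick); origin at its centre. Either face may be up. Held across its 34 mm width with 20 to 40 N.
- carrier5: Slide carrier (four to six of them are present): a white plastic frame 84 mm (its x) x 34 mm (y) x 12 mm (z) round a glass slide, about 60 g (40 to 90), lying flat on the grey bench mat (2 mm thick); origin at its centre. Either face may be up. Held across its 34 mm width with 20 to 40 N.
- carrier6: Slide carrier (four to six of them are present): a white plastic frame 84 mm (its x) x 34 mm (y) x 12 mm (z) round a glass slide, about 60 g (40 to 90), lying flat on the grey bench mat (2 mm thick); origin at its centre. Either face may be up. Held across its 34 mm width with 20 to 40 N.
Not all that is in view belongs to the job. What is shaped like the carrier1 but green or yellow is not meant.

How it is judged (in metres and radians):
On the way, in this order (a step that is already met when the one before it is completed fails the run):
1. the drawer is pulled out to its stop (value of joint drawer above 0.155 m), for 0.2 s.
2. every carrier is in the magazine, below the lips, with the drawer open (z of each of carrier1, carrier2, carrier3, carrier4, carrier5, carrier6 in the frame of magazine below -0.003 m and horizontal distance between each of carrier1, carrier2, carrier3, carrier4, carrier5, carrier6 and magazine below 0.007 m and angle between the z axis of each of carrier1, carrier2, carrier3, carrier4, carrier5, carrier6 and the z axis of magazine, either way round below 0.15 rad and value of joint drawer above 0.1 m), for 0.5 s.
3. the drawer is fully shut (value of joint drawer below 0.005 m), for 0.2 s.
4. the scan button is pressed (value of joint scan above 0.004 m), for 0.05 s.
At the end, for the whole second after the job is handed in: Every carrier lies flat in the magazine below the lips (its centre at least 3 mm below the lips' undersides, within 7 mm of the magazine's middle seen from above, tilted less than 0.15 rad), at rest; the drawer is shut to within 5 mm and the scan button is up again (z of each of carrier1, carrier2, carrier3, carrier4, carrier5, carrier6 in the frame of magazine below -0.003 m and horizontal distance between each of carrier1, carrier2, carrier3, carrier4, carrier5, carrier6 and magazine below 0.007 m and angle between the z axis of each of carrier1, carrier2, carrier3, carrier4, carrier5, carrier6 and the z axis of magazine, either way round below 0.15 rad and value of joint drawer below 0.005 m and value of joint scan below 0.002 m and linear speed of each of carrier1, carrier2, carrier3, carrier4, carrier5, carrier6 below 0.02 m/s); the robot touches nothing.
It fails at once if a carrier is squeezed or pushed too hard: the forces of all fingers on it, added up, exceed 120 N (a grip of 60 N a finger) (contact force between the fingers and carrier1 above 120 N or contact force between the fingers and carrier2 above 120 N or contact force between the fingers and carrier3 above 120 N or contact force between the fingers and carrier4 above 120 N or contact force between the fingers and carrier5 above 120 N or contact force between the fingers and carrier6 above 120 N).
It fails at once if a bystander is shifted by more than 30 mm or tipped over (distance of any of bottle, jar, slidebox from where it was at the start of the episode above 0.03 m or angle between any of bottle, jar, slidebox's own z axis and vertical above 0.4 rad).
Of carrier1, carrier2, carrier3, carrier4, carrier5, carrier6 only 4 to 6 are there at a start; the rules pass over those that are not, and their reading is None.
At some moment in a run one of carrier1, carrier2, carrier3, carrier4, carrier5, carrier6 may be knocked a few centimetres aside while the robot is not near it.
Once in a run the grip may slacken for a moment while it holds something.
It also fails if it takes over 210 s, if anything falls off the work surface, if the arm or the gripper's body presses on something with over 40 N, if the wrist force passes 120 N, or if a joint passes its speed limit or range.

### The arm

A 6-joint arm with a two-finger parallel gripper is mounted at the origin on the work surface. World frame = base frame: x ahead of the robot, y to its left, z up, the work surface at z = 0. Lengths are in mm, angles in degrees, forces in N, time in s.
With the tool pointing down it reaches from about 350 to 850 mm from the base axis. Payload 8.1 kg.
Tool frame: the origin (TCP) lies between the finger pads; the fingertips stand 14 mm ahead of it and the grasp point (between the pads) lies 5 mm behind it; z points along the fingers, x is the direction in which the jaws open and shut, and the axes are right-handed (so a half turn about z gives the same grasp; the last joint's range is limited). The gripper opens to 85 mm and grips with 20 to 120 N. Pads are 22 mm wide; open, the fingers measure 114 mm over their backs; the gripper's body (76 mm by 85 mm) begins 54 mm behind the grasp point. The pads swing forward as they close: fully open they stand 13 mm farther back than shut.
Start: joints at [-74.622, 7.471, 85.268, -0, 87.261, -4.893], TCP at [207.899, -562.835, 206.392] pointing down, gripper open.
Joint ranges: [-169.43, 169.43], [-51.17, 129.36], [1.28, 143.12], [-76.62, 256.62], [0, 156.53], [-152.29, 152.29]. Speed limits (degrees/s): [136.94, 136.94, 159.86, 180, 180, 180].

### API

Orientations are given as [roll, pitch, yaw] about the fixed x, y, z axes, in that order (R = Rz(yaw) Ry(pitch) Rx(roll)).
In Python, from bench import r, vision, job gives the robot as it stands.
- The arm moves only by the tool send_rows, never from a script. Its arguments are lists of equal length, an entry for each row: "dp": the shift along the world's x, y, z in mm, a list of three; "rot": the turn, a rotation vector about the world's x, y, z in rad, a list of three. In form: {"dp": [[tx, ty, tz], ...], "rot": [[wx, wy, wz], ...]}. A call has 1 to 5 rows; each row is the pose to reach, as a shift and turn from the pose commanded when the call began; what a row does not reach only later rows make up. A row lasts 1/8 s, in which the tool goes at most 62.5 mm and 10.7 degrees, less where a joint would pass 70% of its speed; a pose out of reach is approached as far as the arm can. A call with a gripper value outside its range is refused whole. "jaw" is the finger opening in mm, from 0 to 85.4, set as the call begins (left out, the last holds). The fingers move at their own pace and stop on an object; "force" is the grip in N (left out, the last holds). Time passes only in rows, so rows that repeat a pose let the fingers close. It gives the time, the measured TCP pose, the force and the opening at its end, in the units of the state.
- r.sense(): the state, without advancing time (a new reading comes with each control period).
- vision.snapshot(name): name is "scene" or "top" or "wrist"; returns a dict with "pixels" (384x512x3 uint8, red, green, blue), "depth" (384x512 float32, mm along the optical axis (not along the pixel's ray), 0 where there is no reading), "intrinsics" (3x3 intrinsics, pixels), "world_from_camera" (4x4, takes a point from camera to world coordinates); the wrist camera has in their place "T_tool_cam" (4x4, takes a point from camera to tool coordinates, whose origin is the TCP and whose axes are the tool frame's). Camera axes: x right, y down, z forward; pixel columns grow to the right and rows downward; lengths in mm; the calibration is good to about 2 mm. A picture is of the moment at which its call begins: read the wrist's pose just before it.
- job.hand_in(): hands the job in, once; it reports no verdict.
The state is a dict: "time": time; "joint_pos": joint angles; "qd": joint speeds; "joint_efforts": joint torques, N m; "tool_pos": TCP position; "tcp_rot": TCP orientation; "ft_force": force on the tool from outside, world axes, zero at the start; "wrist_torque": the same for the moment, N m; "finger_gap": finger opening in mm.
Only numpy, scipy, OpenCV 4.12 (cv2) and the standard library are available. Lean on these libraries where they do the work, as an engineer would, in place of code of your own. Each camera call takes 0.05 s, during which the arm holds its last target.

## Working session

There is one attempt and no reset: what is moved stays moved. The work goes in short steps, Python scripts to look and compute and a tool call to move; the robot and the scene stay as the last step left them, time stands still between calls to the robot, and variables do not carry over. Pictures are saved under pics/ and viewed, and the job is handed in when it is done.

Besides the shell and the picture viewer there is one more tool, called after "Emit:" by a JSON object that holds its "op" and its "data", one argument or row to a line. send_rows: Moves the arm, as the interface text tells. Its arguments: {"type":"object","properties":{"dp":{"type":"array"},"rot":{"type":"array"},"jaw":{"type":"number"},"force":{"type":"number"}},"required":["dp","rot"]}

```bash
ls; mkdir -p pics
python3 - <<'E'
from bench import r, vision, job
import cv2,pickle
print(r.sense())
for n in ['scene','top']:
    s=vision.snapshot(n); pickle.dump(s,open(f'pics/{n}0.pkl','wb'))
    cv2.imwrite(f'pics/{n}0.png',cv2.resize(s['pixels'][:,:,::-1],(800,600)))
    print(n,s['intrinsics'],s['world_from_camera'])
E
```

```text
pics
{'time': 0.0, 'joint_pos': array([-7.46218557e+01,  7.51510150e+00,  8.53284778e+01,  1.96599022e-04,
        8.72632712e+01, -4.89381618e+00]), 'qd': array([-0.01082507,  0.01773458,  0.05861969, -0.00758097,  0.04095219,
       -0.04053007]), 'joint_efforts': array([ 1.37814095e-04, -5.69395602e+01, -5.00553703e+01,  2.87949683e-05,
        1.46953011e-02,  8.50547281e-06]), 'tool_pos': array([ 207.74117017, -562.2494597 ,  205.35224373]), 'tcp_rot': array([-1.79990689e+02,  1.06444316e-01, -6.97280405e+01]), 'ft_force': array([-0.20898888,  0.18063005, -0.14191528]), 'wrist_torque': array([-0.02510629,  0.00029451, -0.03098278]), 'finger_gap': 85.1170319204886}
scene [[490.03808329   0.         247.56935427]
 [  0.         490.03808329 189.58994688]
 [  0.           0.           1.        ]] [[ 7.86169369e-01  4.65400955e-01 -4.06619815e-01  1.12035438e+03]
 [ 6.17982601e-01 -5.98326141e-01  5.10003268e-01 -7.32720865e+02]
 [-5.93525684e-03 -6.52232919e-01 -7.57995377e-01  1.29147257e+03]
 [ 0.00000000e+00  0.00000000e+00  0.00000000e+00  1.00000000e+00]]
top [[459.27667194   0.         255.91385223]
 [  0.         459.27667194 191.50154122]
 [  0.           0.           1.        ]] [[ 9.97976126e-03 -9.98400035e-01  5.56576478e-02  4.21220422e+02]
 [-9.99943999e-01 -9.76819926e-03  4.07189145e-03  4.16807131e+01]
 [-3.52170157e-03 -5.56951675e-02 -9.98441609e-01  1.53136903e+03]
 [ 0.00000000e+00  0.00000000e+00  0.00000000e+00  1.00000000e+00]]
```

View pics/scene0.png

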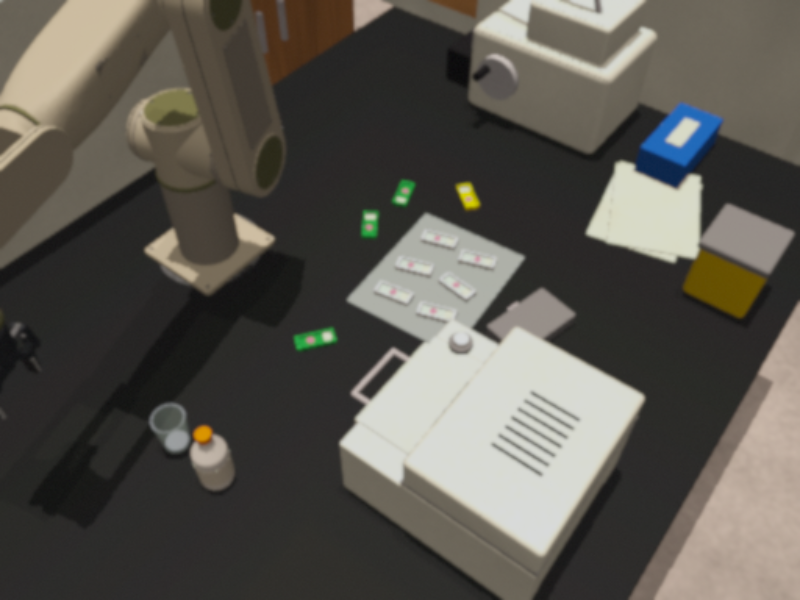

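View pics/top0.png

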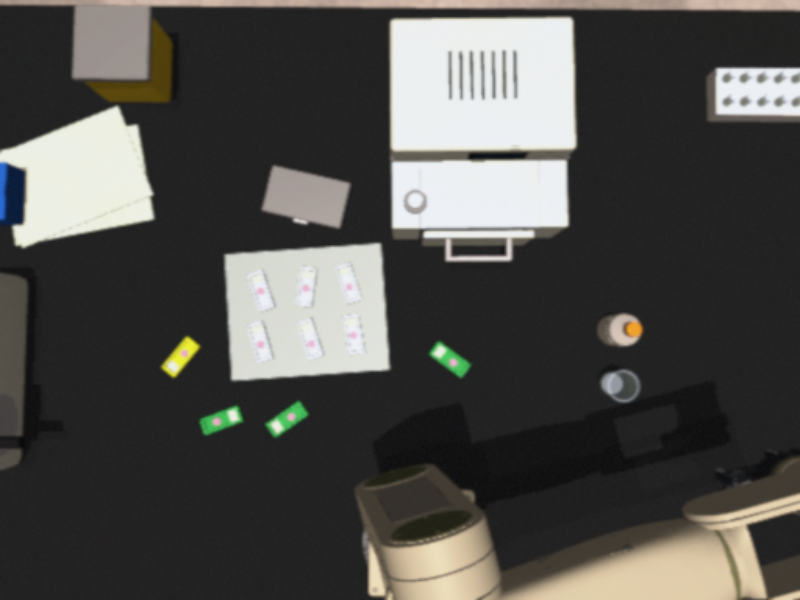

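Scene view: six white carriers on the grey mat at about (440,238), (478,258), (414,265), (458,286), (394,292) and (437,311). The scanner is at (500,420), with the handle at (380,378) and the button at (460,342). Green lookalikes are at (370,223), (403,192) and (315,338), with a yellow one at (467,195). The top view shows the same carriers at (260,290), (306,287), (348,283), (260,341), (311,338) and (354,334).

```bash
cat > h.py <<'E'
import numpy as np, cv2, pickle
from scipy.spatial.transform import Rotation as R
def ray_plane(K,T,uv,z):
    uv=np.atleast_2d(np.asarray(uv,float))
    d=np.c_[(uv[:,0]-K[0,2])/K[0,0],(uv[:,1]-K[1,2])/K[1,1],np.ones(len(uv))]@T[:3,:3].T
    o=T[:3,3]; return o+d*((z-o[2])/d[:,2])[:,None]
def proj(K,T,p):
    p=np.atleast_2d(p); c=(p-T[:3,3])@T[:3,:3]
    return np.c_[c[:,0]/c[:,2]*K[0,0]+K[0,2],c[:,1]/c[:,2]*K[1,1]+K[1,2]]
def snap(name):
    from bench import r,vision
    st=r.sense(); s=vision.snapshot(name)
    if 'T_tool_cam' in s:
        T=np.eye(4);T[:3,:3]=R.from_euler('xyz',st['tcp_rot'],degrees=True).as_matrix();T[:3,3]=st['tool_pos']
        s['T']=T@s['T_tool_cam']
    else: s['T']=s['world_from_camera']
    s['K']=s['intrinsics']; return s,st
def save(s,fn,crop=None,scale=None):
    im=s['pixels'][:,:,::-1]
    if crop: x0,y0,x1,y1=crop; im=im[y0:y1,x0:x1]
    k=scale or min(800/im.shape[1],600/im.shape[0]); im=cv2.resize(im,None,fx=k,fy=k,interpolation=cv2.INTER_CUBIC)
    cv2.imwrite(fn,im)
def cloud(s):
    d=s['depth'];h,w=d.shape;u,v=np.meshgrid(np.arange(w),np.arange(h));K=s['K']
    P=np.stack([(u-K[0,2])/K[0,0]*d,(v-K[1,2])/K[1,1]*d,d],-1)
    return P@s['T'][:3,:3].T+s['T'][:3,3]
E
python3 - <<'E'
from h import *
s=pickle.load(open('pics/top0.pkl','rb'));s['T']=s['world_from_camera'];s['K']=s['intrinsics']
im=s['pixels'];k=512/800
C=cloud(s)
for n,(u,v) in dict(mat=(330,315),bench=(500,330),roof=(480,190),upper=(480,120),button=(415,201),car=(260,290),box=(300,195)).items():
    print(n,C[int(v*k),int(u*k)].round(1), im[int(v*k),int(u*k)])
# high-depth masks
Z=C[...,2]; ok=s['depth']>0
hsv=cv2.cvtColor(im,cv2.COLOR_RGB2HSV)
print('carriers by height on mat')
roi=np.zeros(Z.shape,np.uint8); roi[int(255*k):int(372*k),int(230*k):int(385*k)]=1
m=((hsv[...,2]>195)&(roi>0)).astype(np.uint8)
print(im[int(315*k),int(330*k)])
cs,_=cv2.findContours(m,cv2.RETR_EXTERNAL,cv2.CHAIN_APPROX_NONE)
for c in cs:
    if cv2.contourArea(c)<60: continue
    P=ray_plane(s['K'],s['T'],c[:,0],14)[:,:2].astype(np.float32)
    print(cv2.contourArea(c),cv2.minAreaRect(P))
def box(mask,z):
    cs,_=cv2.findContours(mask.astype(np.uint8),cv2.RETR_EXTERNAL,cv2.CHAIN_APPROX_NONE)
    c=max(cs,key=cv2.contourArea);P=ray_plane(s['K'],s['T'],c[:,0],z)[:,:2].astype(np.float32)
    rr=cv2.minAreaRect(P);print(rr,cv2.boxPoints(rr).round(0).tolist())
print('roof upper');box((Z>215)&(Z<260)&(hsv[...,2]>150),235)
r2=(Z>145)&(Z<170)&(hsv[...,2]>150);print('roof');box(r2,155)
E
```

```text
mat [473.3 197.2   3.1] [220 222 215]
bench [ 443.6 -165.9    1.4] [35 36 35]
roof [ 712.1 -104.6  159.9] [237 240 242]
upper [827.2 -96.4 232.7] [237 239 242]
button [685.3  22.1 181.9] [237 240 245]
car [524.8 347.    9.1] [237 178 208]
box [725.2 260.4  34.6] [167 158 153]
carriers by height on mat
[220 222 215]
7154.0 ((476.3067932128906, 246.50155639648438), (244.94834899902344, 325.94482421875), 0.5804967284202576)
roof upper
((892.3474731445312, -99.17048645019531), (248.12506103515625, 336.0282287597656), 1.0518916845321655) [[765.0, 67.0], [771.0, -269.0], [1019.0, -265.0], [1013.0, 71.0]]
roof
((705.6612548828125, -103.63960266113281), (131.39822387695312, 335.8802795410156), 0.539945662021637) [[638.0, 64.0], [642.0, -272.0], [773.0, -271.0], [770.0, 65.0]]
```

Run:
```python
from h import *
for n,c in [('top',(240,120,370,180)),('top',(140,150,260,250)),('scene',(200,190,330,290))]:
    s=pickle.load(open(f'pics/{n}0.pkl','rb')); save(s,f'pics/crop_{n}{c[0]}.png',c)
```

```text
(no output)
```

View pics/crop_top240.png

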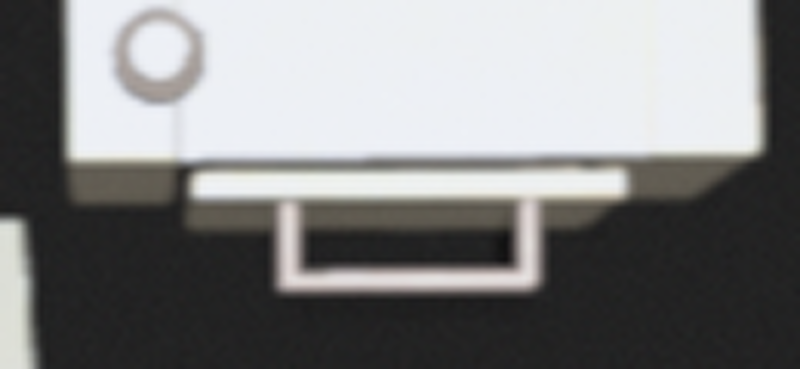

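View pics/crop_top140.png

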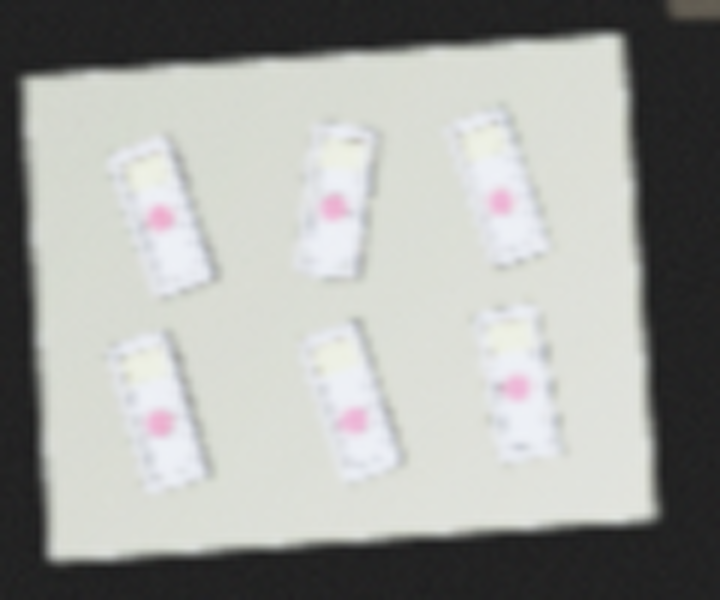

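The top crop shows the drawer slightly ajar, with its bar at crop (408,280). The mat crop shows six white carriers with pink dots. All six are wanted, and the green and yellow ones lie off the mat.

```bash
cat >> h.py <<'E'
def carriers(s,roi=None,z=14,amin=1200,verbose=False):
    im=s['pixels'].astype(int); lab=cv2.cvtColor(s['pixels'],cv2.COLOR_RGB2LAB).astype(int)
    # carrier white is bluish; include pink and pale yellow
    m=((im[...,0]>226)).astype(np.uint8)
    h,w=m.shape; keep=np.zeros_like(m)
    if roi is None: roi=(130,140,275,260)
    x0,y0,x1,y1=roi; keep[y0:y1,x0:x1]=1; m&=keep
    m=cv2.morphologyEx(m,cv2.MORPH_CLOSE,np.ones((3,3),np.uint8))
    out=[]
    cs,_=cv2.findContours(m,cv2.RETR_EXTERNAL,cv2.CHAIN_APPROX_NONE)
    for c in cs:
        P=ray_plane(s['K'],s['T'],c[:,0],z)[:,:2].astype(np.float32)
        (cx,cy),(a,b),an=cv2.minAreaRect(P)
        if a*b<amin: continue
        if a<b: a,b,an=b,a,an+90
        an=(an+90)%180-90   # direction of the long axis in world, deg
        out.append((cx,cy,a,b,an))
    return out
E
python3 - <<'E'
from h import *
s=pickle.load(open('pics/top0.pkl','rb'));s['T']=s['world_from_camera'];s['K']=s['intrinsics']
for c in carriers(s): print(np.round(c,1))
im=s['pixels'];C=cloud(s)
# handle & button
px=lambda u,v:(240+u/6.154-.5+.08,120+v/6.154-.5+.08)
for n,p,z in [('bar L',(288,280),125),('bar R',(530,280),125),('panel L',(190,186),135),('panel R',(629,182),135),('panel mid front bottom of top face',(409,198),135),('panel back edge',(409,170),135),('button',(160,52),177),('roof front L',(67,160),155),('roof front R',(764,153),155)]:
    print(n,ray_plane(s['K'],s['T'],px(*p),z).round(1))
E
```

```text
[414.8 345.7  81.7  27.6  17.2]
[420.6 240.4  80.4  31.2  19. ]
[431.8 147.8  81.4  32.5  10.3]
[522.9 344.3  81.6  25.2  21.1]
[532.  249.2  81.4  28.8  -6.1]
[540.3 160.3  81.   30.4  19.1]
bar L [[581.9 -45.5 125. ]]
bar R [[ 583.1 -166.4  125. ]]
panel L [[627.3   4.2 135. ]]
panel R [[ 631.4 -214.   135. ]]
panel mid front bottom of top face [[ 622.3 -104.7  135. ]]
panel back edge [[ 636.3 -104.7  135. ]]
button [[686.2  20.3 177. ]]
roof front L [[636.6  65.1 155. ]]
roof front R [[ 643.3 -276.5  155. ]]
```

Emit:
{"op": "send_rows", "data": {
  "dp": [
    [40,50,24],
    [78,95,24],
    [116,141,24],
    [154,187,24],
    [192,233,24]
  ],
  "rot": [
    [0,0,0.18],
    [0,0,0.36],
    [0,0,0.54],
    [0,0,0.72],
    [0,0,0.9]
  ],
  "jaw": 40,
  "force": 40
}}

```text
time: 0.72
tool_pos: [400.7, -328.0, 230.1]
tcp_rot: [-180.0, 0.0, -17.8]
ft_force: [1.0, 0.0, -0.2]
finger_gap: 40.1
```

Emit:
{"op": "send_rows", "data": {
  "dp": [
    [40,50,0],
    [78,95,0],
    [116,141,0],
    [150,187,0],
    [180,223,0]
  ],
  "rot": [
    [0,0,0.17],
    [0,0,0.334],
    [0,0,0.334],
    [0,0,0.334],
    [0,0,0.334]
  ]
}}

```text
time: 1.35
tool_pos: [580.7, -104.6, 229.9]
tcp_rot: [-180.0, 0.0, 1.0]
ft_force: [-0.1, -1.5, -0.9]
finger_gap: 40.6
```

Run:
```python
from h import *
s,st=snap('wrist'); pickle.dump(s,open('pics/w1.pkl','wb')); save(s,'pics/w1.png'); print(st['tool_pos'],s['K'],s['T_tool_cam'])
```

```text
[ 580.65434187 -104.59722136  229.8846997 ] [[289.59886399   0.         249.27971332]
 [  0.         289.59886399 190.50677746]
 [  0.           0.           1.        ]] [[ 9.99999774e-01 -3.20859344e-04 -5.90453192e-04  5.01411719e-01]
 [ 4.81682643e-04  9.54917528e-01  2.96870818e-01 -7.59740136e+01]
 [ 4.68580327e-04 -2.96871036e-01  9.54917467e-01 -1.67488332e+02]
 [ 0.00000000e+00  0.00000000e+00  0.00000000e+00  1.00000000e+00]]
```

View pics/w1.png

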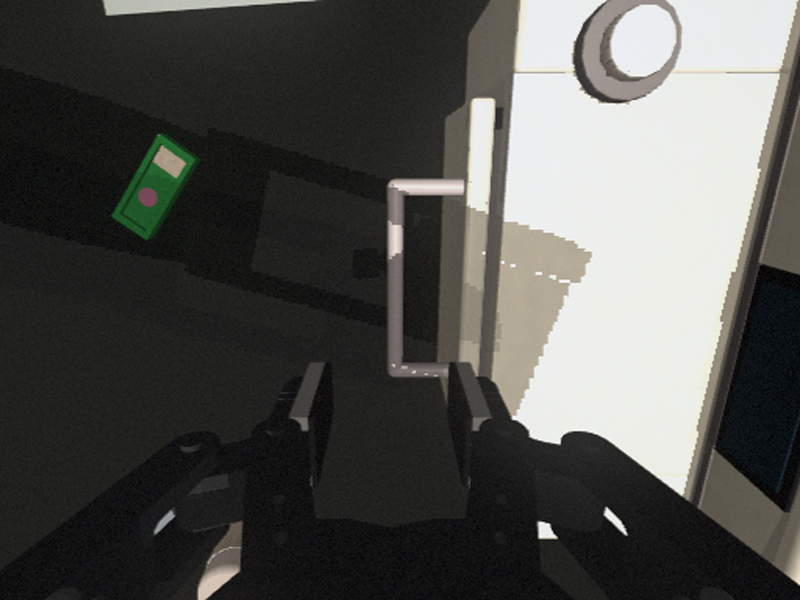

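Wrist view: the handle bar runs down column 396 from row 187 to row 370, between the finger columns at 325 and 455. The button is at (640,40).

Run:
```python
from h import *
s=pickle.load(open('pics/w1.pkl','rb'));k=1.5625
for n,p,z in [('bar1',(396,187),125),('bar2',(396,370),125),('mid',(396,250),125),('panelfront1',(471,98),135),('panelfront2',(465,360),135),('paneltop corner back',(494,98),135),('button',(646,41),177),('roof edge top',(517,5),155),('roof edge2',(512,150),155)]:
    print(n,ray_plane(s['K'],s['T'],np.array(p)/k,z).round(1))
C=cloud(s)
for p in [(396,250),(480,130),(646,41),(600,150)]: print(p,C[int(p[1]/k),int(p[0]/k)].round(1))
```

```text
bar1 [[583.7 -45.3 125. ]]
bar2 [[ 586.3 -163.4  125. ]]
mid [[584.5 -82.7 125. ]]
panelfront1 [[622.6   2.2 135. ]]
panelfront2 [[ 629.6 -150.7  135. ]]
paneltop corner back [[634.8   2.5 135. ]]
button [[689.9  21.3 177. ]]
roof edge top [[637.9  40.2 155. ]]
roof edge2 [[641.9 -24.1 155. ]]
(396, 250) [584.1 -82.6 125.5]
(480, 130) [628.5 -13.5 134.8]
(646, 41) [689.4  21.4 177.5]
(600, 150) [686.5 -23.3 155.4]
```

Emit:
{"op": "send_rows", "data": {
  "dp": [
    [4,0,-40],
    [4,0,-85],
    [4,0,-115],
    [4,0,-115]
  ],
  "rot": [
    [0,0,0],
    [0,0,0],
    [0,0,0],
    [0,0,0]
  ]
}}

```text
time: 1.9
tool_pos: [581.1, -106.1, 111.7]
tcp_rot: [-179.9, 0.4, 1.0]
ft_force: [-0.6, -0.9, 0.4]
finger_gap: 40.0
```

Emit:
{"op": "send_rows", "data": {
  "dp": [
    [0,0,0],
    [0,0,0],
    [0,0,0],
    [0,0,0]
  ],
  "rot": [
    [0,0,0],
    [0,0,0],
    [0,0,0],
    [0,0,0]
  ],
  "jaw": 0
}}

```text
time: 2.4
tool_pos: [584.3, -107.0, 116.2]
tcp_rot: [180.0, -0.1, 1.0]
ft_force: [-0.4, 0.2, 0.2]
finger_gap: 0.1
```

Run:
```python
from h import *
s,st=snap('wrist'); save(s,'pics/w2.png'); print(st['tool_pos'],st['finger_gap'],st['ft_force'])
s,st=snap('scene'); save(s,'pics/s2.png',(180,180,360,315))
```

```text
[ 584.32639925 -106.95576155  116.20598516] 0.07206889302104555 [-0.38253061  0.16788353  0.23922106]
```

View pics/w2.png

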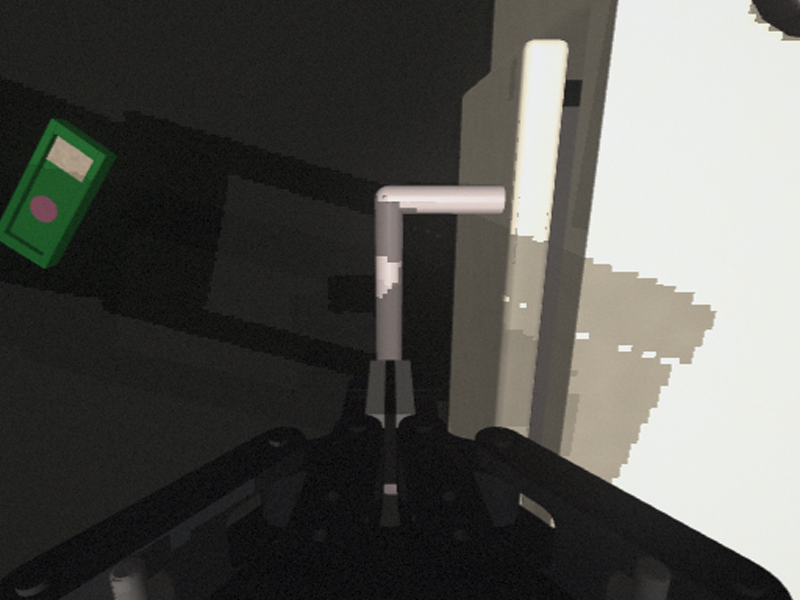

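View pics/s2.png

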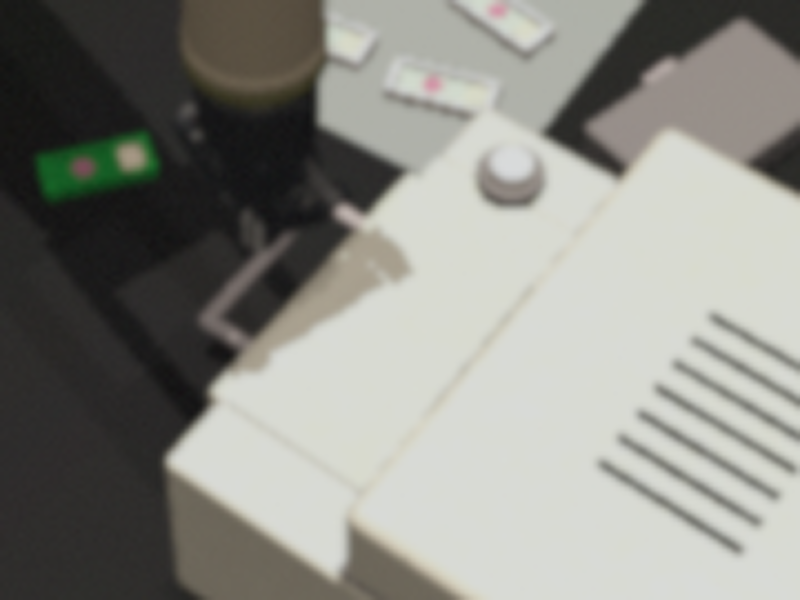

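Run:
```python
from h import *
s,st=snap('wrist'); C=cloud(s); k=1.5625
for p in [(388,300),(388,340),(388,352),(377,366),(404,366),(377,390),(404,390),(393,390),(393,400),(377,410),(404,410)]: print(p,C[int(p[1]/k),int(p[0]/k)].round(1))
save(s,'pics/w3.png',(215,210,285,280))
```

```text
(388, 300) [583.3 -81.  124.8]
(388, 340) [583.5 -96.7 124.3]
(388, 352) [ 583.6 -101.2  125.8]
(377, 366) [580.  -95.9 148.9]
(404, 366) [588.7 -95.8 148.9]
(377, 390) [580.4 -96.  164.2]
(404, 390) [588.2 -95.6 164.9]
(393, 390) [585.  -95.1 165.9]
(393, 400) [585.  -95.6 171.1]
(377, 410) [580.8 -95.9 175.7]
(404, 410) [587.9 -95.9 175.6]
```

View pics/w3.png

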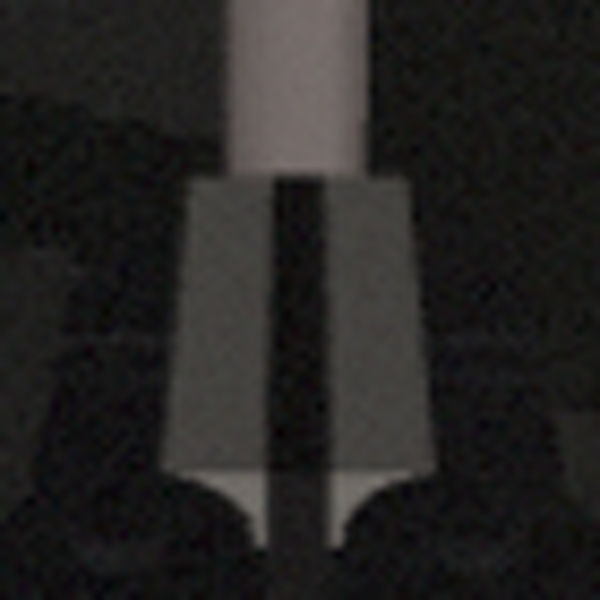

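Run:
```python
from h import *
s=pickle.load(open('pics/w1.pkl','rb')); C=cloud(s); k=1.5625
for p in [(318,368),(312,385),(306,405),(463,368),(468,385),(475,405)]: print(p,C[int(p[1]/k),int(p[0]/k)].round(1))
# scene/top: points seen near gripper
for n in ['scene','top']:
    s,st=snap(n); C=cloud(s); m=(s['depth']>0)&(abs(C[...,0]-584)<70)&(abs(C[...,1]+106)<70)&(C[...,2]>128)
    z=C[m]; print(n,m.sum(), np.percentile(z[:,2],[0,5,25,50,75,100]).round(0))
    g=m&(s['pixels'].max(-1)<90)
    z=C[g]; print('dark',g.sum(), np.percentile(z[:,2],[0,1,5,10,25,50,75,100]).round(0)); z=z[np.argsort(z[:,2])][:12]; print(z.round(0).tolist())
    save(s,f'pics/{n}3.png')
```

```text
(318, 368) [557.7 -93.4 265.5]
(312, 385) [557.5 -93.6 276.5]
(306, 405) [557.6 -94.1 287.4]
(463, 368) [604.6 -93.4 263.8]
(468, 385) [604.1 -93.1 276. ]
(475, 405) [604.2 -92.6 288.4]
scene 5484 [128. 156. 355. 500. 543. 575.]
dark 2417 [144. 158. 196. 220. 287. 394. 493. 560.]
[[589.0, -117.0, 144.0], [591.0, -115.0, 144.0], [587.0, -115.0, 145.0], [585.0, -117.0, 146.0], [597.0, -104.0, 147.0], [595.0, -101.0, 147.0], [583.0, -118.0, 149.0], [594.0, -114.0, 150.0], [576.0, -114.0, 150.0], [596.0, -112.0, 150.0], [575.0, -112.0, 151.0], [590.0, -113.0, 151.0]]
top 3012 [128. 233. 531. 545. 551. 573.]
dark 236 [191. 202. 219. 227. 240. 371. 462. 550.]
[[557.0, -93.0, 191.0], [548.0, -95.0, 200.0], [553.0, -98.0, 202.0], [553.0, -95.0, 202.0], [545.0, -95.0, 203.0], [556.0, -95.0, 204.0], [542.0, -95.0, 204.0], [550.0, -95.0, 205.0], [550.0, -97.0, 210.0], [547.0, -100.0, 212.0], [547.0, -97.0, 213.0], [543.0, -99.0, 217.0]]
```

The fingertips really are about 29 mm above the reported TCP. The scene depth puts the lowest gripper points at z=144 with the tool at 116, and the wrist depth agrees. So the jaws closed above the bar. I'll reopen and go about 44 mm lower.

Emit:
{"op": "send_rows", "data": {
  "dp": [
    [0,0,0],
    [0,0,0],
    [0,0,0]
  ],
  "rot": [
    [0,0,0],
    [0,0,0],
    [0,0,0]
  ],
  "jaw": 40
}}

```text
time: 3.02
tool_pos: [583.9, -106.8, 115.3]
tcp_rot: [-180.0, 0.0, 1.0]
ft_force: [0.2, 0.3, 0.2]
finger_gap: 39.9
```

Emit:
{"op": "send_rows", "data": {
  "dp": [
    [0,1,-15],
    [0,1,-30],
    [0,1,-44],
    [0,1,-44]
  ],
  "rot": [
    [0,0,0],
    [0,0,0],
    [0,0,0],
    [0,0,0]
  ]
}}

```text
time: 3.52
tool_pos: [582.2, -105.4, 68.9]
tcp_rot: [-179.9, 0.2, 1.0]
ft_force: [0.3, -0.2, 0.2]
finger_gap: 39.9
```

Emit:
{"op": "send_rows", "data": {
  "dp": [
    [0,0,0],
    [0,0,0],
    [0,0,0],
    [0,0,0]
  ],
  "rot": [
    [0,0,0],
    [0,0,0],
    [0,0,0],
    [0,0,0]
  ],
  "jaw": 0
}}

```text
time: 4.03
tool_pos: [584.4, -106.0, 72.1]
tcp_rot: [180.0, -0.1, 1.0]
ft_force: [-0.6, -0.6, 3.8]
finger_gap: 8.5
```

Emit:
{"op": "send_rows", "data": {
  "dp": [
    [-25,-0.4,0],
    [-60,-1,0],
    [-95,-1.6,0],
    [-130,-2.2,0],
    [-152,-2.6,0]
  ],
  "rot": [
    [0,0,0],
    [0,0,0],
    [0,0,0],
    [0,0,0],
    [0,0,0]
  ]
}}

```text
time: 4.65
tool_pos: [432.0, -108.8, 72.2]
tcp_rot: [179.9, -0.2, 1.0]
ft_force: [4.8, -0.3, 2.7]
finger_gap: 8.5
```

Emit:
{"op": "send_rows", "data": {
  "dp": [
    [-4,0,0],
    [-8,-0.1,0],
    [-10,-0.2,0],
    [-10,-0.2,0]
  ],
  "rot": [
    [0,0,0],
    [0,0,0],
    [0,0,0],
    [0,0,0]
  ]
}}

```text
time: 5.15
tool_pos: [427.1, -108.9, 72.4]
tcp_rot: [179.9, -0.6, 1.0]
ft_force: [26.8, -0.5, -16.3]
finger_gap: 8.9
```

Emit:
{"op": "send_rows", "data": {
  "dp": [
    [4,0,0],
    [4,0,0],
    [4,0,0]
  ],
  "rot": [
    [0,0,0],
    [0,0,0],
    [0,0,0]
  ],
  "jaw": 40
}}

```text
time: 5.52
tool_pos: [425.5, -108.5, 71.1]
tcp_rot: [-180.0, 0.1, 1.0]
ft_force: [-0.2, -0.3, -0.2]
finger_gap: 39.7
```

Emit:
{"op": "send_rows", "data": {
  "dp": [
    [0,0,40],
    [0,0,90],
    [0,0,140],
    [0,0,170]
  ],
  "rot": [
    [0,0,0],
    [0,0,0],
    [0,0,0],
    [0,0,0]
  ],
  "jaw": 60
}}

```text
time: 6.02
tool_pos: [426.5, -108.9, 244.3]
tcp_rot: [179.9, -0.2, 1.0]
ft_force: [0.0, -0.7, -0.1]
finger_gap: 60.2
```

Run:
```python
from h import *
for n in ['wrist','top']:
    s,st=snap(n); save(s,f'pics/{n}5.png'); print(st['tool_pos'],st['time'])
    pickle.dump(s,open(f'pics/{n}5.pkl','wb'))
```

```text
[ 426.46208354 -108.92658351  244.33027021] 6.025
[ 427.75198285 -109.44032342  247.95967476] 6.075
```

View pics/wrist5.png

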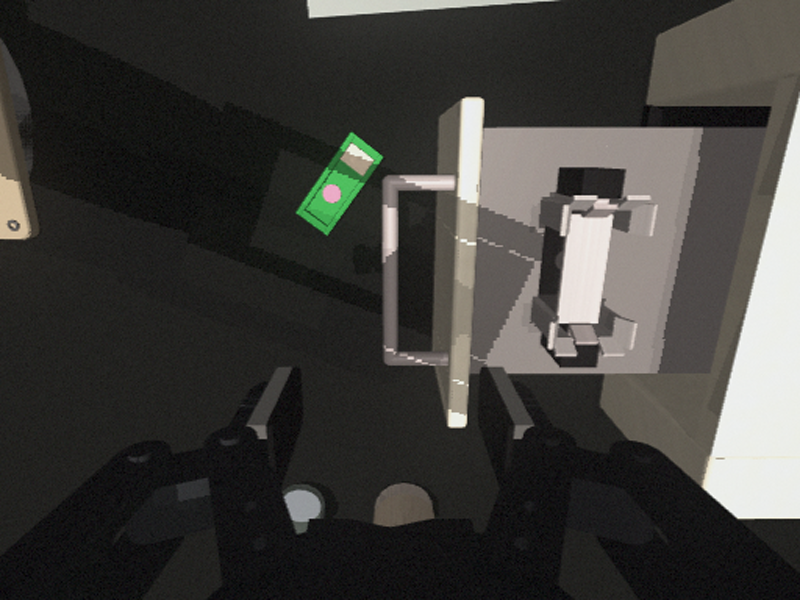

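View pics/top5.png

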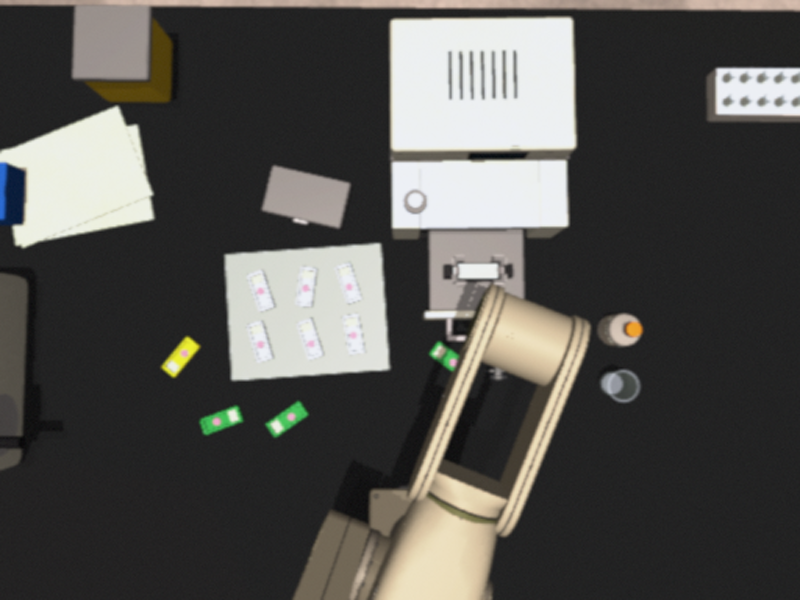

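Wrist view: the drawer is open. The magazine is at (585,262), with posts at (555,215), (640,215), (548,325) and (620,335), lips at (605,205) and (580,333), and the white follower at (583,270). The top view confirms this at (479,271), and all six carriers are unmoved.

Emit:
{"op": "send_rows", "data": {
  "dp": [
    [40,-12,-15],
    [90,-25,-30],
    [130,-36,-45],
    [133,-36,-45],
    [133,-36,-45]
  ],
  "rot": [
    [0,0,0],
    [0,0,0],
    [0,0,0],
    [0,0,0],
    [0,0,0]
  ]
}}

```text
time: 6.75
tool_pos: [558.1, -144.3, 195.4]
tcp_rot: [-180.0, 0.1, 1.0]
ft_force: [-0.5, 0.0, 0.2]
finger_gap: 59.9
```

Run:
```python
from h import *
s,st=snap('wrist'); save(s,'pics/w6.png',(160,40,360,190)); print(st['tool_pos'],st['tcp_rot'],st['time'])
pickle.dump(s,open('pics/w6.pkl','wb'))
```

```text
[ 558.05097742 -144.33825447  195.37016064] [-1.79955053e+02  1.27450218e-01  9.78434222e-01] 6.75
```

View pics/w6.png

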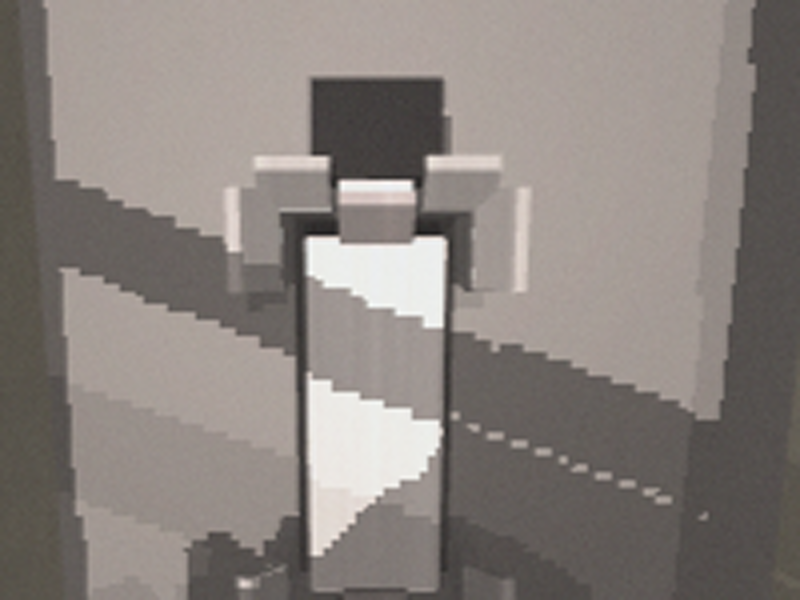

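Run:
```python
from h import *
s=pickle.load(open('pics/w6.pkl','rb'))
q=lambda u,v:(160+(u+.5)/4-.5,40+(v+.5)/4-.5)
C=cloud(s)
for n,p,z in [('fol TL',(306,240),108.5),('fol TR',(447,240),108.5),('fol BL',(308,560),108.5),('fol BR',(441,560),108.5),
 ('post L outer',(226,190),133),('post R outer',(530,190),133),('post L outer lo',(230,245),133),('post R outer lo',(530,245),133),('postL top',(255,156),133),('postR top',(502,156),133),
 ('post in L',(330,157),133),('post in R',(426,157),133),
 ('lip tip L',(341,242),110),('lip tip R',(414,242),110),('lip back L',(341,181),127),('lip back R',(412,181),127),('lip b',(375,588),110),('deck L',(48,100),75),('deck R',(755,50),75)]:
    a=q(*p); print(n,ray_plane(s['K'],s['T'],a,z)[0].round(1), 'depth', C[int(round(a[1])),int(round(a[0]))].round(1))
for p in [(370,300),(370,500),(100,100),(650,100),(375,220),(375,190),(290,162),(460,162)]:
    a=q(*p); print(p, C[int(round(a[1])),int(round(a[0]))].round(1))
save(s,'pics/w6b.png')
s=pickle.load(open('pics/wrist5.pkl','rb')); C=cloud(s); save(s,'pics/w5b.png',(330,90,450,250))
```

```text
fol TL [545.9 -67.8 108.5] depth [545.8 -68.1 107.5]
fol TR [575.4 -67.3 108.5] depth [575.1 -67.6 109.1]
fol BL [ 546.6 -137.2  108.5] depth [ 546.9 -137.8  107.8]
fol BR [ 576.8 -136.7  108.5] depth [ 580.3 -149.1   63.6]
post L outer [532.  -59.2 133. ] depth [531.9 -59.1 132.3]
post R outer [588.9 -58.3 133. ] depth [588.8 -58.2 133.1]
post L outer lo [532.6 -69.  133. ] depth [532.6 -69.1 133.4]
post R outer lo [589.5 -68.1 133. ] depth [597.5 -68.1  74.6]
postL top [537.5 -53.2 133. ] depth [532.  -49.6  74.3]
postR top [583.3 -52.4 133. ] depth [583.3 -52.6 132.3]
post in L [551.4 -53.1 133. ] depth [551.3 -53.2 132.7]
post in R [569.3 -52.8 133. ] depth [569.8 -52.  119.8]
lip tip L [553.3 -68.1 110. ] depth [553.4 -68.  113.9]
lip tip R [568.5 -67.8 110. ] depth [557.6 -68.5 362.9]
lip back L [553.4 -57.  127. ] depth [553.3 -56.4 113.6]
lip back R [567.  -56.7 127. ] depth [567.9 -56.1 113.1]
lip b [ 561.9 -143.1  110. ] depth [ 561.6 -142.9  111.9]
deck L [485.1 -38.   75. ] depth [484.9 -38.2  73.2]
deck R [645.9 -25.   75. ] depth [645.6 -24.8  74.8]
(370, 300) [559.4 -80.  109.4]
(370, 500) [ 560.3 -123.5  108.1]
(100, 100) [497.3 -38.1  74.8]
(650, 100) [623.1 -36.1  74.8]
(375, 220) [559.8 -64.1 122. ]
(375, 190) [559.8 -57.8 112.7]
(290, 162) [543.9 -54.  133. ]
(460, 162) [575.9 -53.5 133.3]
```

View pics/w5b.png

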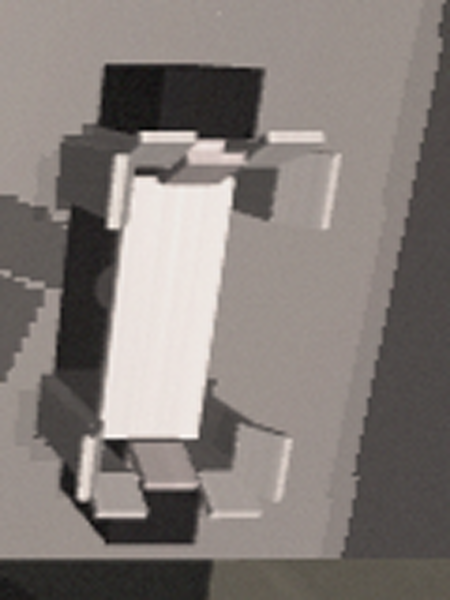

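View pics/w6b.png

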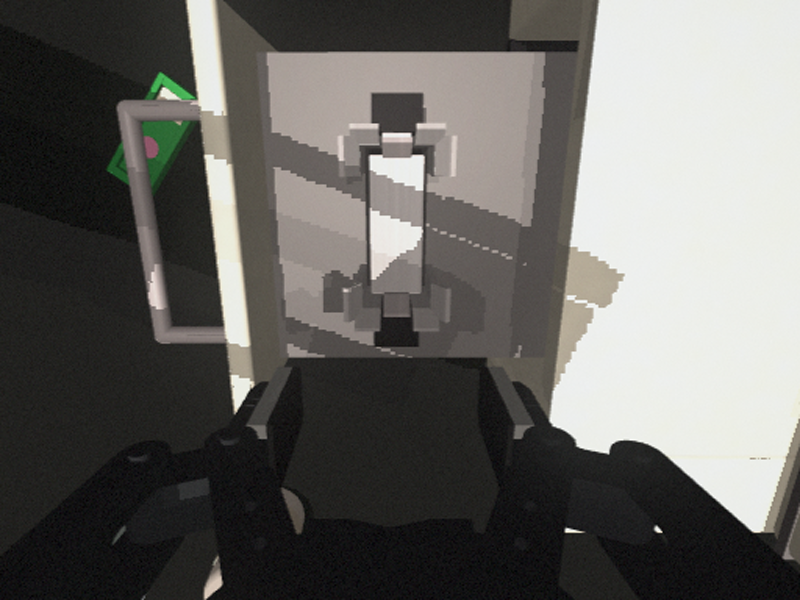

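Magazine: lip tips at y=-68.0 and -143.1, which are 75.1 mm apart as they should be. That puts the centre at (561.2,-105.5) with yaw about 1°. Next, an overview of the mat.

Emit:
{"op": "send_rows", "data": {
  "dp": [
    [-18,50,15],
    [-36,102,30],
    [-55,155,40],
    [-75,208,50],
    [-95,260,55]
  ],
  "rot": [
    [0,0,-0.18],
    [0,0,-0.36],
    [0,0,-0.54],
    [0,0,-0.72],
    [0,0,-0.9]
  ]
}}

```text
time: 7.42
tool_pos: [465.1, 111.7, 253.0]
tcp_rot: [-179.8, -0.1, -49.8]
ft_force: [1.5, 0.6, 0.5]
finger_gap: 59.5
```

Emit:
{"op": "send_rows", "data": {
  "dp": [
    [-22,55,0],
    [-43,114,0],
    [-43,114,0],
    [-43,114,0]
  ],
  "rot": [
    [0,0,-0.18],
    [0,0,-0.36],
    [0,0,-0.39],
    [0,0,-0.39]
  ],
  "jaw": 56
}}

```text
time: 7.92
tool_pos: [422.4, 225.0, 252.0]
tcp_rot: [-179.9, 0.0, -71.6]
ft_force: [-0.5, -0.7, 0.4]
finger_gap: 56.0
```

Run:
```python
from h import *
s,st=snap('wrist'); save(s,'pics/w7.png'); print(st['tool_pos'],st['tcp_rot'],st['time'])
pickle.dump(s,open('pics/w7.pkl','wb'))
print(s['pixels'][100,250])
for c in carriers(s,roi=(0,0,512,384)): print(np.round(c,1))
```

```text
[422.36554151 224.98859016 252.01927443] [-1.79866136e+02  4.23441284e-03 -7.16454748e+01] 7.925
[227 214 201]
[ 435.3 -163.   129.9   59.9   41.3]
[423.4 145.5  62.7  33.5  10.9]
[402.6 251.5  54.9  27.3  24. ]
[383.3 511.4  82.7  33.1 -38.6]
[544.7 160.4  87.8  34.5  21. ]
[475.5 326.2 258.5 192.8 -19.5]
```

View pics/w7.png

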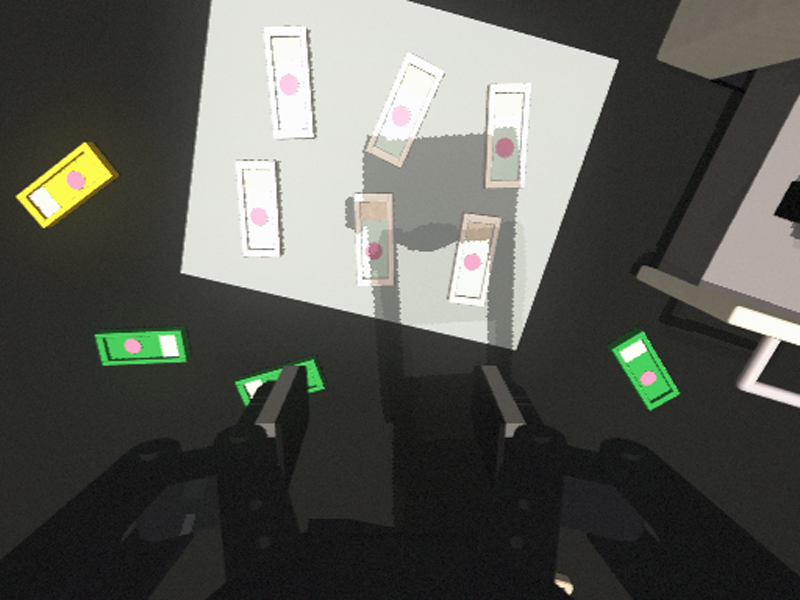

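The view is excellent: six carriers, the top row at (289,82), (405,110) and (508,135), the lower row at (259,208), (375,240) and (474,260). Shadows spoil the colour mask, so I'll mask by depth height instead.

```bash
cat >> h.py <<'E'
def bydepth(s,zlo=8,zhi=22,ztop=14,lim=(330,620,60,430)):
    C=cloud(s); im=s['pixels'].astype(int); sat=im.max(-1)-im.min(-1)
    m=((s['depth']>0)&(C[...,2]>zlo)&(C[...,2]<zhi)&(C[...,0]>lim[0])&(C[...,0]<lim[1])&(C[...,1]>lim[2])&(C[...,1]<lim[3])).astype(np.uint8)
    m=cv2.morphologyEx(m,cv2.MORPH_CLOSE,np.ones((5,5),np.uint8)); m=cv2.morphologyEx(m,cv2.MORPH_OPEN,np.ones((3,3),np.uint8))
    out=[]
    for c in cv2.findContours(m,cv2.RETR_EXTERNAL,cv2.CHAIN_APPROX_NONE)[0]:
        if cv2.contourArea(c)<100: continue
        # fit in pixel space first (rect is near planar), use subpixel rect of ray points
        P=ray_plane(s['K'],s['T'],c[:,0],ztop)[:,:2].astype(np.float32)
        (cx,cy),(a,b),an=cv2.minAreaRect(P)
        if a<b: a,b,an=b,a,an+90
        an=(an+90)%180-90
        mm=np.zeros_like(m); cv2.drawContours(mm,[c],-1,1,-1)
        col=np.median(s['pixels'][mm>0],axis=0)
        out.append((cx,cy,a,b,an,*col,*c[:,0].mean(0)))
    return out
E
python3 - <<'E'
from h import *
s=pickle.load(open('pics/w7.pkl','rb'))
for c in bydepth(s): print(np.round(c,1))
E
```

```text
[433.8 148.1  84.2  34.8  10.9 247.  234.  226.  303.1 165.2]
[422.4 240.2  82.4  33.6  18.4 203.5 193.  175.  239.4 152.6]
[416.4 344.9  83.4  35.3  17.4 252.  252.  252.  165.5 132.7]
[541.7 160.6  83.8  35.   19.2 225.  216.  205.  324.1  86.3]
[533.5 249.5  83.6  33.9  -6.6 252.  252.  248.  258.7  69.8]
[523.7 345.   83.8  34.8  19.9 251.  252.  253.  185.   52.1]
```

Depth gives all six carriers at about 84 x 34 mm, so these positions are trustworthy. I'll pick the one at (433.8,148.1), long axis at 10.9°, so jaw yaw -79.1.

Emit:
{"op": "send_rows", "data": {
  "dp": [
    [3,-25,-50],
    [7,-52,-110],
    [11,-77,-165],
    [11,-77,-215],
    [11,-77,-235]
  ],
  "rot": [
    [0,0,-0.05],
    [0,0,-0.1],
    [0,0,-0.131],
    [0,0,-0.131],
    [0,0,-0.131]
  ]
}}

```text
time: 8.6
tool_pos: [431.8, 144.8, 12.7]
tcp_rot: [179.7, -0.0, -79.4]
ft_force: [0.0, 1.0, -0.1]
finger_gap: 56.1
```

Run:
```python
from h import *
s,st=snap('wrist'); save(s,'pics/w8.png'); print(st['tool_pos'],st['tcp_rot'],st['time'])
s,st=snap('scene'); save(s,'pics/s8.png',(180,110,310,208)); C=cloud(s)
p=st['tool_pos']; m=(s['depth']>0)&(abs(C[...,0]-p[0])<60)&(abs(C[...,1]-p[1])<60)&(C[...,2]>20)&(s['pixels'].max(-1)<90); print(np.sort(C[m][:,2])[:8].round(0))
```

```text
[431.79768674 144.81866262  12.6779296 ] [ 1.79734280e+02 -2.36321642e-02 -7.93774730e+01] 8.6
[45. 46. 47. 48. 48. 49. 51. 51.]
```

View pics/w8.png

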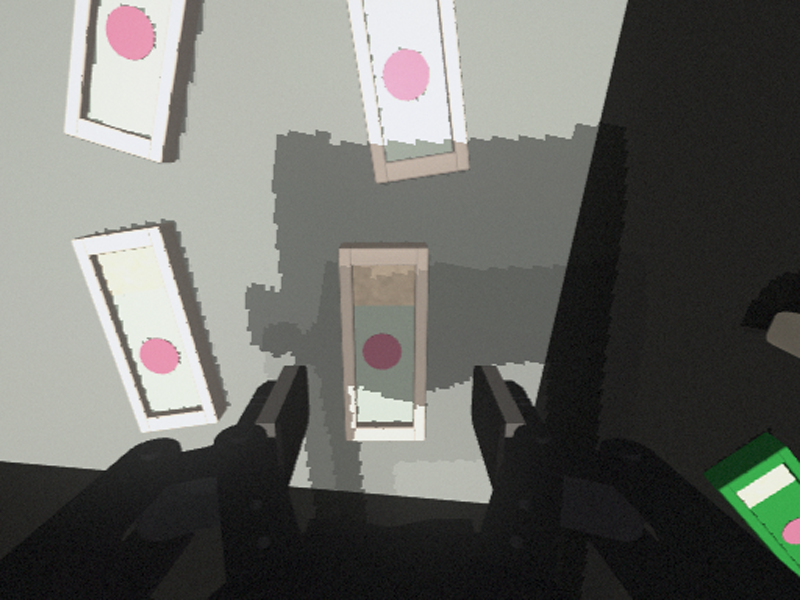

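The carrier sits between the jaws, spanning (340,243) to (425,440). I'll measure it again at this range before closing.

```bash
cat > look.py <<'E'
from h import *
import sys
s,st=snap('wrist'); print(np.round(st['tool_pos'],1),np.round(st['tcp_rot'],1),'t',st['time'],'gap',round(st['finger_gap'],1))
p=st['tool_pos']
for c in bydepth(s):
    print(np.round(c[:5],1),'px',np.round(c[8:],0),'d',np.round([c[0]-p[0],c[1]-p[1]],1))
if len(sys.argv)>1: save(s,sys.argv[1])
E
python3 look.py
```

```text
[431.9 145.3  13.4] [179.7  -0.  -79.4] t 8.7 gap 56.3
[434.6 147.7  84.6  33.8  10.9] px [246. 218.] d [2.7 2.4]
[423.6 238.3  83.9  37.3  19.1] px [ 97. 208.] d [-8.3 93. ]
[529.7 155.9  57.7  33.8  19.2] px [263.  55.] d [97.8 10.6]
[518.1 249.7  52.9  36.4  -6.5] px [84. 46.] d [ 86.3 104.5]
```

Emit:
{"op": "send_rows", "data": {
  "dp": [
    [0,0,0],
    [0,0,0]
  ],
  "rot": [
    [0,0,0],
    [0,0,0]
  ]
}}

```text
time: 9.0
tool_pos: [435.7, 147.4, 17.6]
tcp_rot: [-179.8, 0.0, -79.3]
ft_force: [-0.2, -0.0, 0.2]
finger_gap: 56.3
```

```bash
python3 look.py
```

```text
[435.7 147.4  17.6] [-179.8    0.   -79.3] t 9.0 gap 56.3
[434.4 147.7  84.5  33.8  10.8] px [249. 222.] d [-1.3  0.2]
[423.6 238.5  84.1  36.8  19. ] px [104. 212.] d [-12.1  91. ]
[532.4 156.8  63.5  33.8  19.2] px [264.  58.] d [96.7  9.4]
[521.  249.4  58.8  36.4  -6.5] px [94. 50.] d [ 85.3 102. ]
```

Emit:
{"op": "send_rows", "data": {
  "dp": [
    [0,0,-12],
    [0,0,-24],
    [0,0,-35],
    [0,0,-41],
    [0,0,-43]
  ],
  "rot": [
    [0,0,0],
    [0,0,0],
    [0,0,0],
    [0,0,0],
    [0,0,0]
  ]
}}

```text
time: 9.68
tool_pos: [433.3, 147.1, -27.2]
tcp_rot: [179.8, -0.0, -79.3]
ft_force: [-13.7, -3.6, 27.3]
finger_gap: 56.1
```

Emit:
{"op": "send_rows", "data": {
  "dp": [
    [0,0,0],
    [0,0,0]
  ],
  "rot": [
    [0,0,0],
    [0,0,0]
  ]
}}

```text
time: 9.93
tool_pos: [433.7, 147.2, -27.1]
tcp_rot: [179.9, -0.0, -79.3]
ft_force: [-3.4, -0.9, 6.2]
finger_gap: 56.1
```

```bash
python3 look.py pics/w9.png
python3 - <<'E'
from h import *
s,st=snap('scene'); save(s,'pics/s9.png',(220,130,310,198)); print(st['ft_force'])
E
```

```text
[433.7 147.2 -27.1] [179.9  -0.  -79.3] t 9.925 gap 56.1
[441.4 113.   26.8  16.9  10.9] px [315. 255.] d [  7.7 -34.3]
[428.7 182.2  26.9  16.7   7.5] px [184. 255.] d [-4.9 35. ]
[435.  147.9  84.9  33.7  10.9] px [249. 252.] d [1.3 0.7]
[427.2 239.6  76.9  38.6  19.3] px [ 55. 228.] d [-6.5 92.4]
[525.2 154.4  48.3  33.7  19.2] px [273.  59.] d [91.5  7.2]
[513.  246.8  43.5  31.4  -6.1] px [41. 49.] d [79.3 99.5]
[-4.66254015 -1.06082334  6.7916544 ]
```

View pics/w9.png

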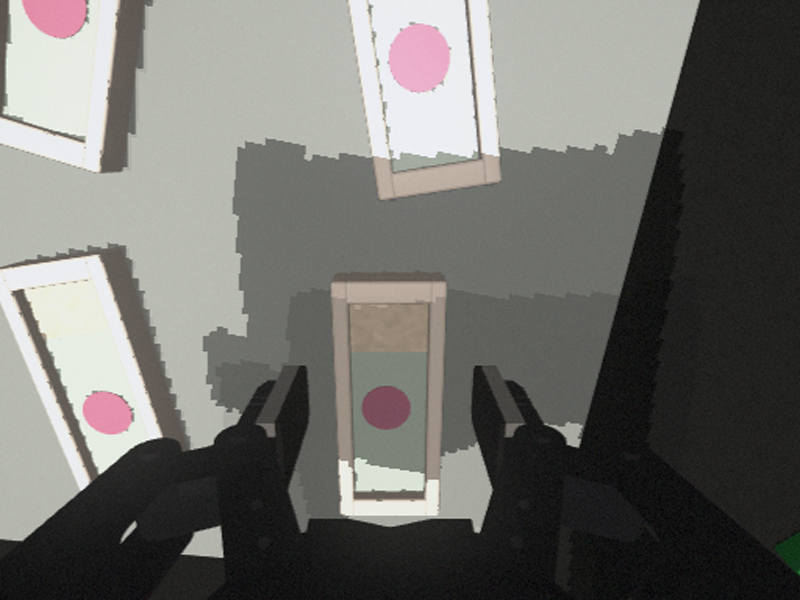

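View pics/s9.png

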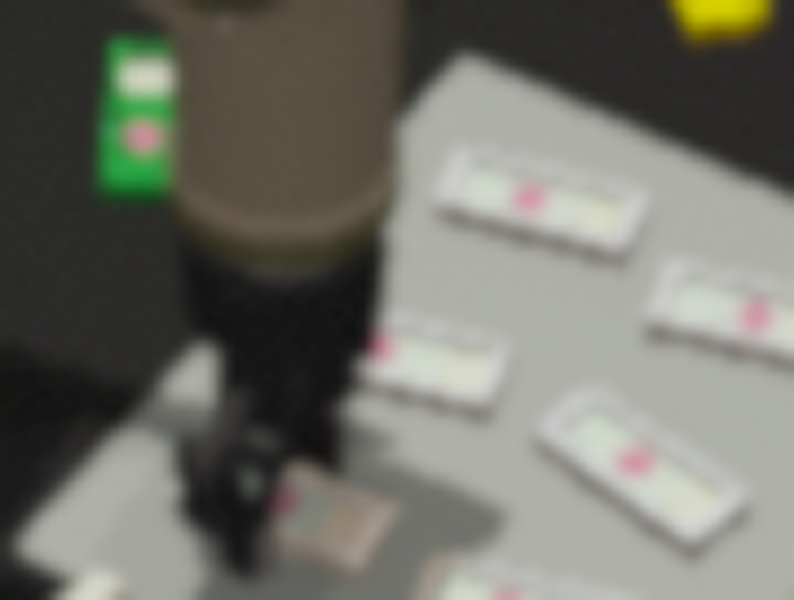

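The jaws touched the mat at tool z=-27. I'll raise 5 mm and close.

Emit:
{"op": "send_rows", "data": {
  "dp": [
    [0.5,0,3],
    [1,0.5,5],
    [1,0.5,5]
  ],
  "rot": [
    [0,0,0],
    [0,0,0],
    [0,0,0]
  ]
}}

```text
time: 10.4
tool_pos: [435.6, 147.9, -21.8]
tcp_rot: [-180.0, 0.0, -79.3]
ft_force: [0.6, 1.1, -0.4]
finger_gap: 56.3
```

Emit:
{"op": "send_rows", "data": {
  "dp": [
    [0,0,0],
    [0,0,0],
    [0,0,0],
    [0,0,0]
  ],
  "rot": [
    [0,0,0],
    [0,0,0],
    [0,0,0],
    [0,0,0]
  ],
  "jaw": 25,
  "force": 36
}}

```text
time: 10.9
tool_pos: [435.4, 147.8, -22.0]
tcp_rot: [-180.0, 0.0, -79.3]
ft_force: [0.1, 0.4, 2.8]
finger_gap: 33.0
```

Emit:
{"op": "send_rows", "data": {
  "dp": [
    [0,0,30],
    [0,0,75],
    [8,-20,120],
    [30,-60,165],
    [50,-105,190]
  ],
  "rot": [
    [0,0,0],
    [0,0,0.05],
    [0,0,0.2],
    [0,0,0.38],
    [0,0,0.56]
  ]
}}

```text
time: 11.52
tool_pos: [486.3, 42.6, 170.2]
tcp_rot: [-179.9, -0.1, -46.9]
ft_force: [0.6, 0.3, -1.6]
finger_gap: 33.1
```

Emit:
{"op": "send_rows", "data": {
  "dp": [
    [20,-45,3],
    [40,-85,3],
    [58,-118,3],
    [70,-138,3],
    [75,-147,3]
  ],
  "rot": [
    [0,0,0.18],
    [0,0,0.36],
    [0,0,0.54],
    [0,0,0.7],
    [0,0,0.8]
  ]
}}

```text
time: 12.15
tool_pos: [560.0, -105.1, 169.7]
tcp_rot: [-180.0, 0.1, -1.3]
ft_force: [-0.1, -0.3, -0.8]
finger_gap: 32.6
```

Emit:
{"op": "send_rows", "data": {
  "dp": [
    [0.5,-1,0],
    [0.5,-1,0],
    [0.5,-1,0]
  ],
  "rot": [
    [0,0,0.041],
    [0,0,0.041],
    [0,0,0.041]
  ]
}}

```text
time: 12.52
tool_pos: [560.3, -104.5, 170.3]
tcp_rot: [-180.0, 0.0, 0.8]
ft_force: [0.9, 0.7, -1.2]
finger_gap: 32.7
```

Run:
```python
from h import *
s,st=snap('wrist'); save(s,'pics/w10.png'); print(st['tool_pos'],st['tcp_rot'],st['time'],st['finger_gap'],st['ft_force'])
pickle.dump(s,open('pics/w10.pkl','wb'))
```

```text
[ 560.25174111 -104.5319974   170.26356168] [-1.79987385e+02  3.66784342e-02  7.99954240e-01] 12.525 32.680591089125315 [ 0.90399922  0.65980283 -1.24576992]
```

View pics/w10.png

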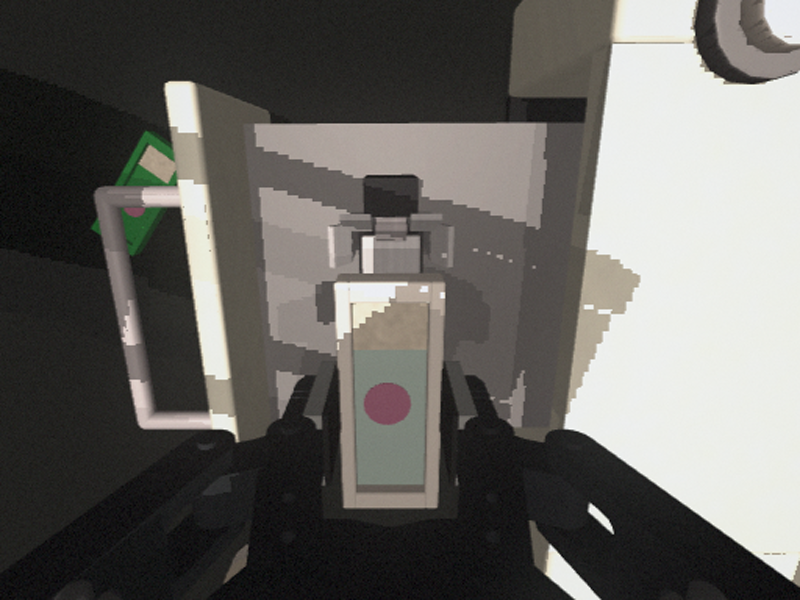

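Carrier held squarely, top face from (335,283) to (445,505), with the magazine's +y posts at (340,245) and (445,245). Measuring the carrier's offset in the hand.

```bash
cat > held.py <<'E'
from h import *
import sys
def held(s,st):
    C=cloud(s); p=st['tool_pos']; im=s['pixels']
    d=np.hypot(C[...,0]-p[0],C[...,1]-p[1]); rel=C[...,2]-p[2]
    m=((s['depth']>0)&(rel>29)&(rel<43)&(d<52)&(im.max(-1)>75)).astype(np.uint8)
    m=cv2.morphologyEx(m,cv2.MORPH_CLOSE,np.ones((5,5),np.uint8)); m=cv2.morphologyEx(m,cv2.MORPH_OPEN,np.ones((5,5),np.uint8))
    c=max(cv2.findContours(m,cv2.RETR_EXTERNAL,cv2.CHAIN_APPROX_NONE)[0],key=cv2.contourArea)
    zt=np.median(C[...,2][(m>0)&(im.min(-1)>100)])
    cz=C[c[:,0,1],c[:,0,0]]; 
    fm=m.astype(bool)&(rel>31); q=C[fm]; A=np.c_[q[:,0]-p[0],q[:,1]-p[1],np.ones(len(q))]
    co=np.linalg.lstsq(A,q[:,2],rcond=None)[0]
    P=ray_plane(s['K'],s['T'],c[:,0],np.percentile(q[:,2],80))[:,:2].astype(np.float32)
    (cx,cy),(a,b),an=cv2.minAreaRect(P)
    if a<b: a,b,an=b,a,an+90
    return dict(centre=(round(cx,1),round(cy,1)),size=(round(a,1),round(b,1)),an=round(an%180,1),d=(round(cx-p[0],1),round(cy-p[1],1)),ztop_rel=round(np.percentile(q[:,2],80)-p[2],1),tilt_deg=np.degrees(co[:2]).round(1).tolist())
if __name__=='__main__':
    s,st=snap('wrist'); print(np.round(st['tool_pos'],1),np.round(st['tcp_rot'],1),'t',st['time'],'gap',round(st['finger_gap'],1),np.round(st['ft_force'],1))
    print(held(s,st))
    if len(sys.argv)>1: save(s,sys.argv[1])
E
python3 held.py
```

```text
[ 560.3 -104.5  170.4] [-180.     0.     0.8] t 12.575 gap 33.3 [-0.1  0.6 -1.2]
{'centre': (560.8, -105.2), 'size': (84.9, 33.7), 'an': 90.9, 'd': (np.float64(0.5), np.float64(-0.7)), 'ztop_rel': np.float64(36.0), 'tilt_deg': [-0.1, 4.5]}
```

Run:
```python
from h import *
s=pickle.load(open('pics/w10.pkl','rb'));C=cloud(s);k=1.5625
for p in [(345,290),(390,290),(437,290),(346,400),(436,400),(350,495),(390,498),(432,495),(388,330),(388,450)]: print(p,np.median(C[int(p[1]/k)-1:int(p[1]/k)+2,int(p[0]/k)-1:int(p[0]/k)+2].reshape(-1,3),0).round(1))
```

```text
(345, 290) [546.3 -66.9 206.7]
(390, 290) [560.  -66.8 206. ]
(437, 290) [574.2 -66.3 206.6]
(346, 400) [ 546.2 -104.7  206.3]
(436, 400) [ 575.9 -104.3  205.8]
(350, 495) [ 547.3 -141.7  206.3]
(390, 498) [ 561.1 -143.3  205.6]
(432, 495) [ 575.9 -141.2  206.4]
(388, 330) [559.7 -81.3 202.1]
(388, 450) [ 560.3 -126.8  202. ]
```

Emit:
{"op": "send_rows", "data": {
  "dp": [
    [0.5,-0.5,-15],
    [0.5,-0.5,-32],
    [0.5,-0.5,-46],
    [0.5,-0.5,-52],
    [0.5,-0.5,-52]
  ],
  "rot": [
    [0,0,0.002],
    [0,0,0.002],
    [0,0,0.002],
    [0,0,0.002],
    [0,0,0.002]
  ]
}}

```text
time: 13.25
tool_pos: [560.6, -105.1, 117.8]
tcp_rot: [-180.0, 0.1, 1.0]
ft_force: [-0.0, -0.1, 0.6]
finger_gap: 32.8
```

Emit:
{"op": "send_rows", "data": {
  "dp": [
    [0,0,-4],
    [0,0,-8],
    [0,0,-12],
    [0,0,-16],
    [0,0,-16]
  ],
  "rot": [
    [0,0,0],
    [0,0,0],
    [0,0,0],
    [0,0,0],
    [0,0,0]
  ]
}}

```text
time: 13.88
tool_pos: [560.7, -105.2, 102.1]
tcp_rot: [-180.0, 0.0, 1.0]
ft_force: [1.0, 0.3, -0.3]
finger_gap: 32.9
```

```bash
python3 held.py pics/w11.png
```

```text
[ 560.7 -105.2  102.1] [-180.    0.    1.] t 13.875 gap 32.9 [ 1.   0.3 -0.3]
{'centre': (561.3, -107.6), 'size': (88.4, 33.7), 'an': 91.1, 'd': (np.float64(0.6), np.float64(-2.5)), 'ztop_rel': np.float64(35.9), 'tilt_deg': [-0.1, 4.9]}
```

View pics/w11.png

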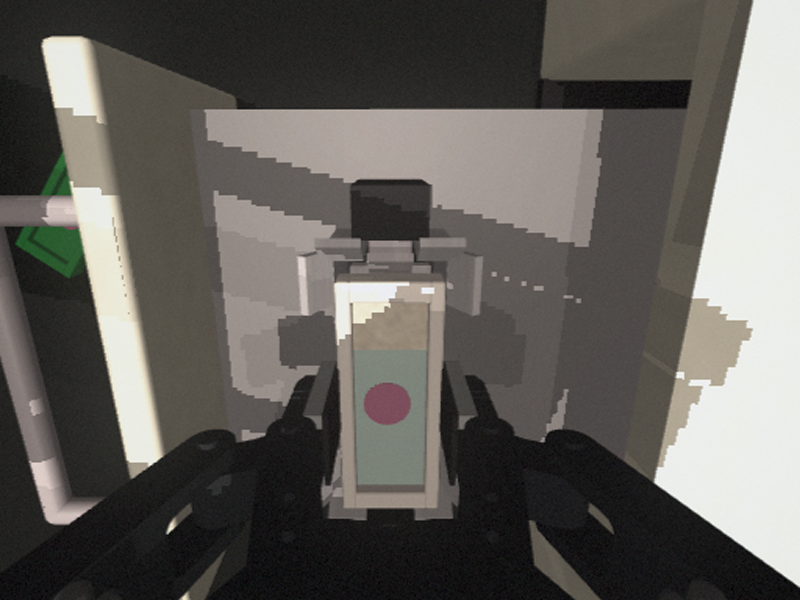

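Carrier aligned between the posts. Bottom is now at about 126, and there is no force yet. Continuing down.

Emit:
{"op": "send_rows", "data": {
  "dp": [
    [0,0,-4],
    [0,0,-8],
    [0,0,-12],
    [0,0,-15],
    [0,0,-15]
  ],
  "rot": [
    [0,0,0],
    [0,0,0],
    [0,0,0],
    [0,0,0],
    [0,0,0]
  ]
}}

```text
time: 14.55
tool_pos: [561.3, -105.3, 87.5]
tcp_rot: [180.0, -0.0, 1.0]
ft_force: [3.3, 0.7, -1.0]
finger_gap: 32.9
```

Emit:
{"op": "send_rows", "data": {
  "dp": [
    [0,0,-4],
    [0,0,-8],
    [0,0,-12],
    [0,0,-15],
    [0,0,-15]
  ],
  "rot": [
    [0,0,0],
    [0,0,0],
    [0,0,0],
    [0,0,0],
    [0,0,0]
  ]
}}

```text
time: 15.18
tool_pos: [561.3, -105.3, 72.7]
tcp_rot: [180.0, -0.0, 1.0]
ft_force: [1.5, 0.0, 4.5]
finger_gap: 32.8
```

```bash
python3 held.py pics/w12.png
```

```text
[ 561.3 -105.3   72.7] [180.  -0.   1.] t 15.175 gap 32.8 [1.5 0.  4.5]
{'centre': (561.6, -109.5), 'size': (87.1, 46.2), 'an': 90.9, 'd': (np.float64(0.3), np.float64(-4.1)), 'ztop_rel': np.float64(36.3), 'tilt_deg': [-0.1, 4.4]}
```

View pics/w12.png

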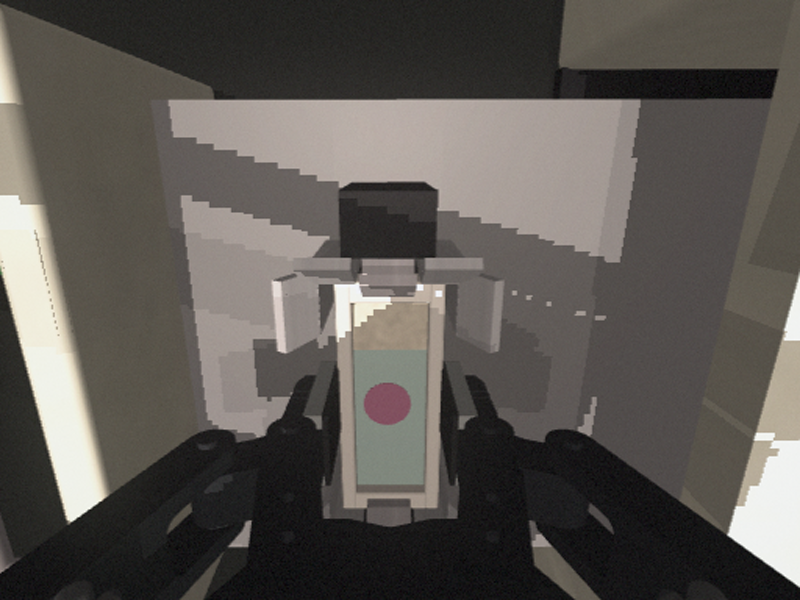

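The +y lip is over the carrier end at (390,290), and the force of 4.5 N matches the follower spring. Releasing.

Emit:
{"op": "send_rows", "data": {
  "dp": [
    [0,0,0],
    [0,0,0],
    [0,0,0]
  ],
  "rot": [
    [0,0,0],
    [0,0,0],
    [0,0,0]
  ],
  "jaw": 54
}}

```text
time: 15.6
tool_pos: [560.6, -105.2, 72.2]
tcp_rot: [-180.0, 0.1, 1.0]
ft_force: [-0.5, -0.8, -0.0]
finger_gap: 54.3
```

Emit:
{"op": "send_rows", "data": {
  "dp": [
    [0,0,15],
    [0,0,45],
    [0,0,85],
    [0,0,120],
    [0,-40,130]
  ],
  "rot": [
    [0,0,0],
    [0,0,0],
    [0,0,0],
    [0,0,0],
    [0,0,0]
  ]
}}

```text
time: 16.23
tool_pos: [563.1, -144.3, 207.7]
tcp_rot: [179.9, -0.4, 1.2]
ft_force: [0.2, 0.7, 0.2]
finger_gap: 54.1
```

Run:
```python
from h import *
s,st=snap('wrist'); save(s,'pics/w13.png',(160,40,360,190)); print(st['tool_pos'],st['finger_gap'],st['time'])
C=cloud(s); m=(abs(C[...,0]-561)<14)&(abs(C[...,1]+105.5)<34)
print(np.percentile(C[m][:,2],[5,25,50,75,95]).round(1))
s,st=snap('top')
s['pixels']=s['pixels']; save(s,'pics/t13.png')
```

```text
[ 563.14224478 -144.26063804  207.70123645] 54.14652611671174 16.225
[105.1 109.5 313.5 319.4 327.5]
```

View pics/w13.png

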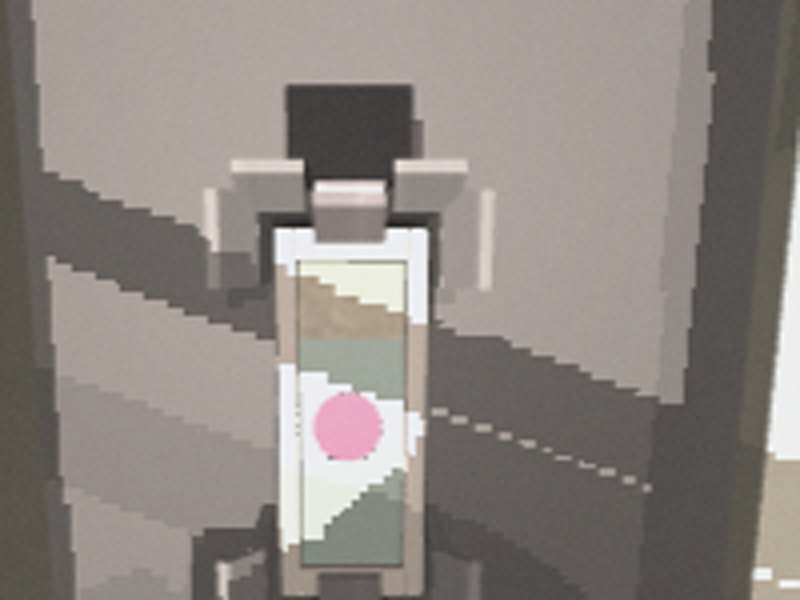

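First carrier is seated with both lips over it, at (350,240) and (350,580). Next is the one at (541.7,160.6), 19.2°.

Emit:
{"op": "send_rows", "data": {
  "dp": [
    [-3,45,0],
    [-7,100,0],
    [-11,155,0],
    [-15,210,-10],
    [-18,260,-30]
  ],
  "rot": [
    [0,0,-0.18],
    [0,0,-0.36],
    [0,0,-0.54],
    [0,0,-0.72],
    [0,0,-0.9]
  ]
}}

```text
time: 16.95
tool_pos: [543.4, 116.1, 174.4]
tcp_rot: [-179.9, -0.1, -50.8]
ft_force: [0.7, 0.5, -0.9]
finger_gap: 53.8
```

Emit:
{"op": "send_rows", "data": {
  "dp": [
    [-2,30,-45],
    [-2,45,-95],
    [-2,46,-130],
    [-2,46,-145],
    [-2,46,-148]
  ],
  "rot": [
    [0,0,-0.17],
    [0,0,-0.31],
    [0,0,-0.357],
    [0,0,-0.357],
    [0,0,-0.357]
  ]
}}

```text
time: 17.58
tool_pos: [540.8, 159.8, 24.8]
tcp_rot: [179.9, 0.0, -70.8]
ft_force: [-0.0, -0.5, 0.5]
finger_gap: 54.0
```

Emit:
{"op": "send_rows", "data": {
  "dp": [
    [0,0,0],
    [0,0,0],
    [0,0,0]
  ],
  "rot": [
    [0,0,0],
    [0,0,0],
    [0,0,0]
  ]
}}

```text
time: 17.95
tool_pos: [542.1, 159.9, 26.2]
tcp_rot: [-179.9, -0.0, -70.9]
ft_force: [-0.5, 0.4, 0.1]
finger_gap: 53.8
```

```bash
python3 look.py pics/w14.png
```

```text
[542.1 159.9  26.2] [-179.9   -0.   -70.9] t 17.95 gap 53.8
[396.8 214.8  27.5  12.  -16.9] px [122. 359.] d [-145.3   54.9]
[460.9 254.1  40.3  17.8 -48.1] px [ 90. 280.] d [-81.2  94.2]
[504.9 316.2  29.2   6.4   4.8] px [  3. 197.] d [-37.2 156.3]
[542.9 160.4  84.2  33.8  19.2] px [249. 214.] d [0.8 0.6]
[534.6 248.7  85.2  35.2  -6.5] px [117. 184.] d [-7.5 88.8]
```

View pics/w14.png

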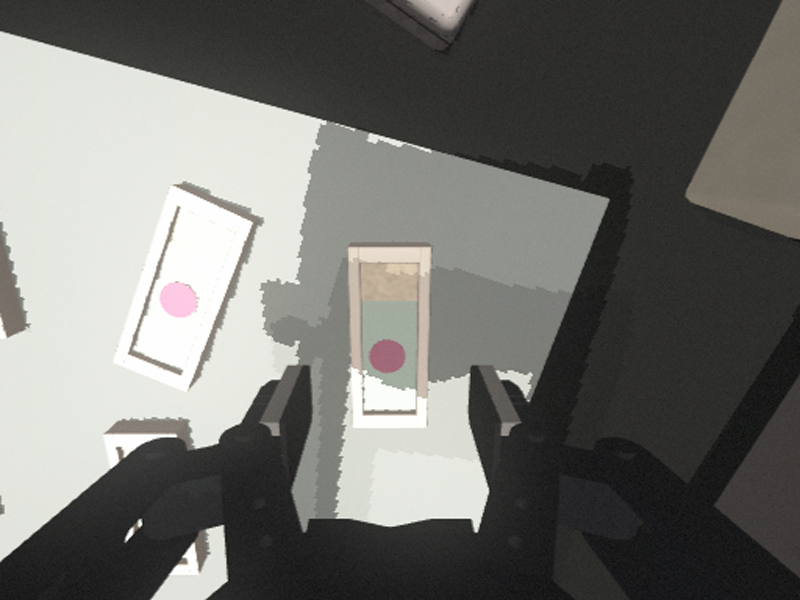

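The carrier is centred between the open jaws, from (348,245) to (430,425), and hasn't moved. Descending and gripping.

Emit:
{"op": "send_rows", "data": {
  "dp": [
    [0.8,0.5,-14],
    [0.8,0.5,-28],
    [0.8,0.5,-39],
    [0.8,0.5,-45],
    [0.8,0.5,-47.5]
  ],
  "rot": [
    [0,0,0],
    [0,0,0],
    [0,0,0],
    [0,0,0],
    [0,0,0]
  ]
}}

```text
time: 18.62
tool_pos: [541.6, 160.3, -23.2]
tcp_rot: [179.9, 0.0, -70.9]
ft_force: [0.6, -0.2, 0.9]
finger_gap: 54.1
```

Emit:
{"op": "send_rows", "data": {
  "dp": [
    [0,0,0],
    [0,0,0],
    [0,0,0],
    [0,0,0],
    [0,0,0]
  ],
  "rot": [
    [0,0,0],
    [0,0,0],
    [0,0,0],
    [0,0,0],
    [0,0,0]
  ],
  "jaw": 25
}}

```text
time: 19.25
tool_pos: [542.2, 160.4, -22.2]
tcp_rot: [-180.0, -0.0, -70.9]
ft_force: [-0.5, 0.2, 2.8]
finger_gap: 32.9
```

Emit:
{"op": "send_rows", "data": {
  "dp": [
    [0,0,30],
    [0,0,75],
    [2,-25,120],
    [6,-65,165],
    [9,-115,190]
  ],
  "rot": [
    [0,0,0],
    [0,0,0.05],
    [0,0,0.2],
    [0,0,0.38],
    [0,0,0.56]
  ]
}}

```text
time: 19.88
tool_pos: [552.1, 44.9, 170.6]
tcp_rot: [-179.9, -0.2, -38.3]
ft_force: [1.1, -0.4, 0.1]
finger_gap: 32.9
```

Emit:
{"op": "send_rows", "data": {
  "dp": [
    [3,-50,2],
    [6,-95,2],
    [8,-128,2],
    [9,-144,2],
    [10,-151,2]
  ],
  "rot": [
    [0,0,0.18],
    [0,0,0.36],
    [0,0,0.54],
    [0,0,0.66],
    [0,0,0.695]
  ]
}}

```text
time: 20.5
tool_pos: [560.6, -106.9, 169.1]
tcp_rot: [-180.0, 0.0, 1.1]
ft_force: [-0.6, 0.7, -1.6]
finger_gap: 32.7
```

Emit:
{"op": "send_rows", "data": {
  "dp": [
    [0,0,0],
    [0,0,0],
    [0,0,0]
  ],
  "rot": [
    [0,0,0],
    [0,0,0],
    [0,0,0]
  ]
}}

```text
time: 20.88
tool_pos: [560.9, -105.1, 169.4]
tcp_rot: [-180.0, 0.0, 1.0]
ft_force: [0.1, 0.5, -0.9]
finger_gap: 33.1
```

```bash
python3 held.py pics/w15.png
```

```text
[ 560.9 -105.1  169.4] [-180.    0.    1.] t 20.875 gap 33.1 [ 0.1  0.5 -0.9]
{'centre': (559.2, -104.4), 'size': (84.9, 38.1), 'an': 91.1, 'd': (np.float64(-1.7), np.float64(0.7)), 'ztop_rel': np.float64(36.1), 'tilt_deg': [-0.1, 3.6]}
```

View pics/w15.png

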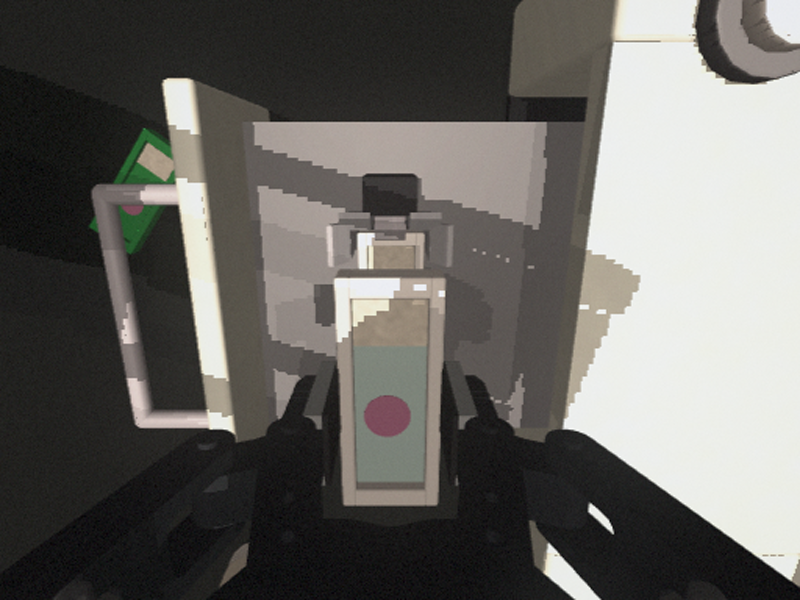

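Held flat. It sits 0.7 mm off along its length, so I'll correct y by -1.

Emit:
{"op": "send_rows", "data": {
  "dp": [
    [0,-1,-15],
    [0,-1,-32],
    [0,-1,-46],
    [0,-1,-53],
    [0,-1,-55]
  ],
  "rot": [
    [0,0,0],
    [0,0,0],
    [0,0,0],
    [0,0,0],
    [0,0,0]
  ]
}}

```text
time: 21.55
tool_pos: [560.5, -106.6, 113.6]
tcp_rot: [-180.0, 0.1, 1.0]
ft_force: [0.4, 0.9, 0.0]
finger_gap: 32.8
```

Emit:
{"op": "send_rows", "data": {
  "dp": [
    [0,0,-5],
    [0,0,-10],
    [0,0,-15],
    [0,0,-19],
    [0,0,-22]
  ],
  "rot": [
    [0,0,0],
    [0,0,0],
    [0,0,0],
    [0,0,0],
    [0,0,0]
  ]
}}

```text
time: 22.18
tool_pos: [562.0, -106.8, 93.9]
tcp_rot: [180.0, -0.1, 1.0]
ft_force: [-2.2, 1.9, 12.6]
finger_gap: 32.7
```

Emit:
{"op": "send_rows", "data": {
  "dp": [
    [0,0,-5],
    [0,0,-10],
    [0,0,-15],
    [0,0,-20],
    [0,0,-20]
  ],
  "rot": [
    [0,0,0],
    [0,0,0],
    [0,0,0],
    [0,0,0],
    [0,0,0]
  ]
}}

```text
time: 22.8
tool_pos: [562.1, -106.7, 73.3]
tcp_rot: [180.0, -0.1, 1.0]
ft_force: [3.0, 0.6, 4.3]
finger_gap: 33.0
```

```bash
python3 held.py pics/w16.png
```

```text
[ 562.1 -106.7   73.3] [ 1.8e+02 -1.0e-01  1.0e+00] t 22.8 gap 33.0 [3.  0.6 4.3]
{'centre': (562.5, -110.0), 'size': (88.8, 46.1), 'an': 91.9, 'd': (np.float64(0.4), np.float64(-3.2)), 'ztop_rel': np.float64(36.6), 'tilt_deg': [-0.3, 4.2]}
```

View pics/w16.png

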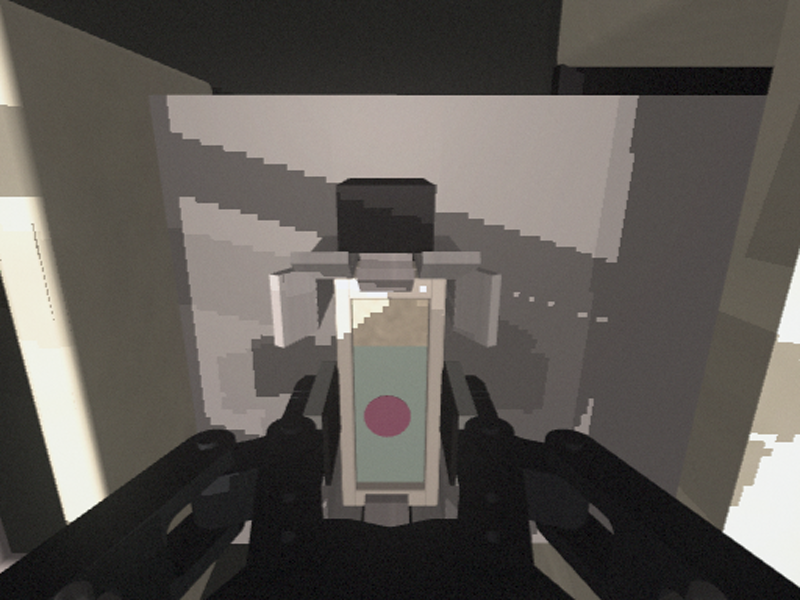

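Emit:
{"op": "send_rows", "data": {
  "dp": [
    [0,0,-1],
    [0,0,-2],
    [0,0,-2]
  ],
  "rot": [
    [0,0,0],
    [0,0,0],
    [0,0,0]
  ]
}}

```text
time: 23.22
tool_pos: [561.4, -106.7, 70.9]
tcp_rot: [180.0, -0.1, 1.0]
ft_force: [3.0, 0.7, 4.0]
finger_gap: 33.1
```

Emit:
{"op": "send_rows", "data": {
  "dp": [
    [0,0,0],
    [0,0,0],
    [0,0,0]
  ],
  "rot": [
    [0,0,0],
    [0,0,0],
    [0,0,0]
  ],
  "jaw": 54
}}

```text
time: 23.6
tool_pos: [560.2, -106.6, 69.8]
tcp_rot: [-180.0, 0.1, 1.0]
ft_force: [0.1, 1.0, 0.2]
finger_gap: 54.0
```

Emit:
{"op": "send_rows", "data": {
  "dp": [
    [0,0,15],
    [0,0,45],
    [0,0,85],
    [0,-10,125],
    [0,-38,132]
  ],
  "rot": [
    [0,0,0],
    [0,0,0],
    [0,0,0],
    [0,0,0],
    [0,0,0]
  ]
}}

```text
time: 24.22
tool_pos: [563.2, -144.8, 208.2]
tcp_rot: [179.9, -0.4, 1.1]
ft_force: [-0.5, -0.1, -0.6]
finger_gap: 54.2
```

```bash
cat > mag.py <<'E'
from h import *
import sys
s,st=snap('wrist'); save(s,sys.argv[1],(160,40,360,190)); print(np.round(st['tool_pos'],1),np.round(st['tcp_rot'],1),round(st['finger_gap'],1),st['time'])
C=cloud(s); m=(s['depth']>0)&(abs(C[...,0]-561)<25)&(C[...,1]<-62)&(C[...,1]>-125)&(C[...,2]>92)&(C[...,2]<125)&(s['pixels'].max(-1)>110)
q=C[m]; m2=abs(q[:,0]-561)<16.5; q=q[m2]; print('top z percentiles',np.percentile(q[:,2],[5,50,80,95]).round(1))
E
python3 mag.py pics/w17.png
```

```text
[ 563.2 -144.8  208.2] [179.9  -0.4   1.1] 54.2 24.225
top z percentiles [104.7 106.3 110.  114.8]
```

View pics/w17.png

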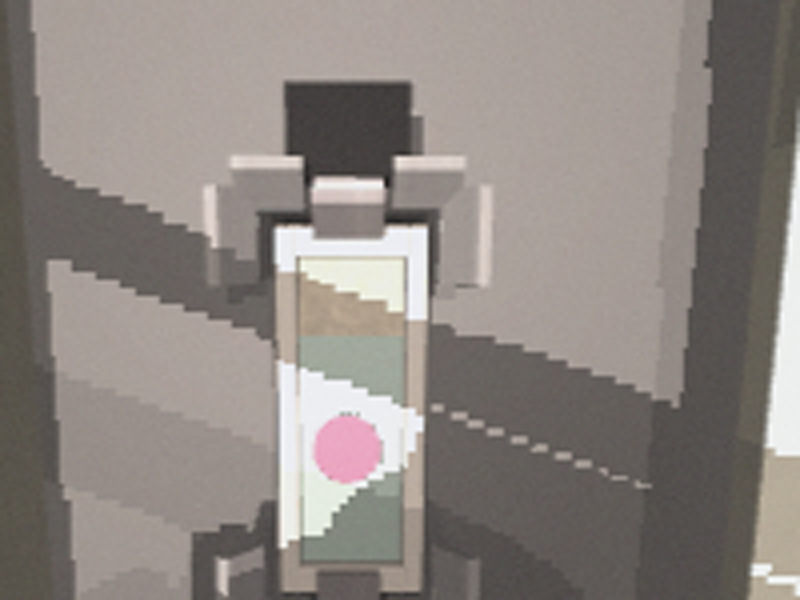

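Second carrier seated, with its pink dot now at (348,450) and both lips over it. Next is the one at (534,249), -6.5°.

Emit:
{"op": "send_rows", "data": {
  "dp": [
    [-3,45,0],
    [-6,95,0],
    [-9,150,0],
    [-12,205,0],
    [-15,260,0]
  ],
  "rot": [
    [0,0,-0.18],
    [0,0,-0.36],
    [0,0,-0.54],
    [0,0,-0.72],
    [0,0,-0.9]
  ]
}}

```text
time: 24.9
tool_pos: [546.0, 114.5, 203.6]
tcp_rot: [-179.9, -0.0, -50.4]
ft_force: [1.2, 0.7, -1.2]
finger_gap: 54.2
```

Emit:
{"op": "send_rows", "data": {
  "dp": [
    [-3,50,-20],
    [-6,90,-55],
    [-10,120,-100],
    [-12,132,-145],
    [-12,134,-170]
  ],
  "rot": [
    [0,0,-0.18],
    [0,0,-0.36],
    [0,0,-0.54],
    [0,0,-0.7],
    [0,0,-0.8]
  ]
}}

```text
time: 25.52
tool_pos: [532.3, 247.5, 30.2]
tcp_rot: [179.8, -0.1, -96.0]
ft_force: [-0.8, 0.7, 0.3]
finger_gap: 53.9
```

Emit:
{"op": "send_rows", "data": {
  "dp": [
    [0,0,-6],
    [0,0,-6],
    [0,0,-6],
    [0,0,-6]
  ],
  "rot": [
    [0,0,0],
    [0,0,0],
    [0,0,0],
    [0,0,0]
  ]
}}

```text
time: 26.02
tool_pos: [535.4, 246.9, 28.0]
tcp_rot: [-179.9, 0.1, -95.9]
ft_force: [0.0, -0.0, -0.2]
finger_gap: 54.3
```

```bash
python3 look.py pics/w18.png
```

```text
[535.4 246.9  28. ] [-1.799e+02  1.000e-01 -9.590e+01] t 26.025 gap 54.3
[424.5 354.5  44.6  22.8  -8.8] px [134. 357.] d [-110.8  107.5]
[450.2 248.7  35.2  35.2  19. ] px [260. 319.] d [-85.1   1.7]
[528.6 345.2  75.6  37.5  19.8] px [108. 236.] d [-6.8 98.3]
[534.4 249.6  84.3  33.8  -6.5] px [246. 216.] d [-1.   2.7]
```

View pics/w18.png

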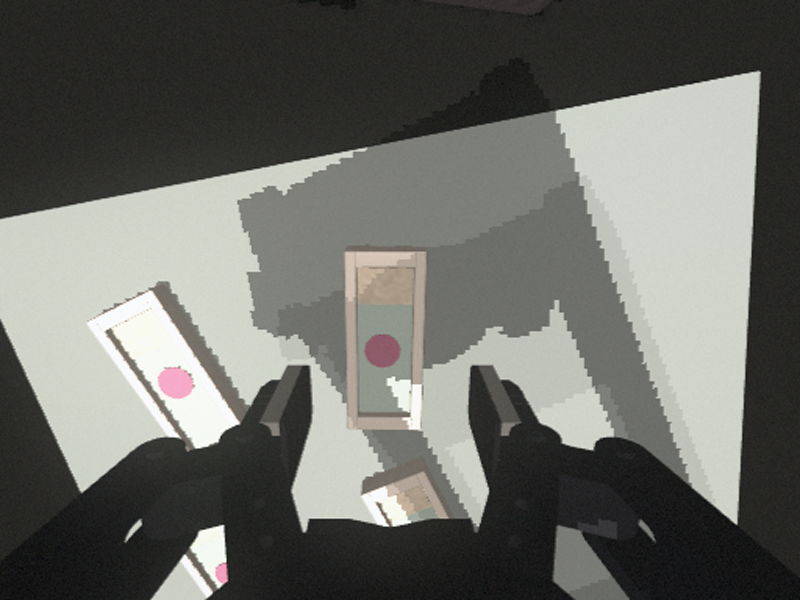

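The carrier is at (385,338) between the jaws, needing a (-1,+2.6) mm shift. Descending and gripping.

Emit:
{"op": "send_rows", "data": {
  "dp": [
    [-0.5,1.5,-14],
    [-1,2.6,-28],
    [-1,2.6,-40],
    [-1,2.6,-47],
    [-1,2.6,-50]
  ],
  "rot": [
    [0,0,-0.01],
    [0,0,-0.01],
    [0,0,-0.01],
    [0,0,-0.01],
    [0,0,-0.01]
  ]
}}

```text
time: 26.7
tool_pos: [532.8, 249.2, -24.4]
tcp_rot: [179.9, -0.0, -96.5]
ft_force: [-0.0, -0.0, -0.3]
finger_gap: 54.0
```

Emit:
{"op": "send_rows", "data": {
  "dp": [
    [0,0,0],
    [0,0,0],
    [0,0,0],
    [0,0,0],
    [0,0,0]
  ],
  "rot": [
    [0,0,0],
    [0,0,0],
    [0,0,0],
    [0,0,0],
    [0,0,0]
  ],
  "jaw": 25
}}

```text
time: 27.32
tool_pos: [533.4, 249.5, -23.2]
tcp_rot: [-180.0, 0.0, -96.5]
ft_force: [-0.5, 0.4, 1.9]
finger_gap: 32.9
```

Emit:
{"op": "send_rows", "data": {
  "dp": [
    [0,0,30],
    [0,0,75],
    [3,-30,120],
    [7,-75,165],
    [11,-130,190]
  ],
  "rot": [
    [0,0,0],
    [0,0,0.1],
    [0,0,0.28],
    [0,0,0.46],
    [0,0,0.64]
  ]
}}

```text
time: 27.95
tool_pos: [545.3, 119.9, 169.1]
tcp_rot: [-179.8, -0.1, -59.5]
ft_force: [1.5, 0.1, -0.1]
finger_gap: 32.8
```

Emit:
{"op": "send_rows", "data": {
  "dp": [
    [4,-55,3],
    [8,-110,3],
    [12,-160,3],
    [15,-195,3],
    [16,-215,3]
  ],
  "rot": [
    [0,0,0.18],
    [0,0,0.36],
    [0,0,0.54],
    [0,0,0.72],
    [0,0,0.9]
  ]
}}

```text
time: 28.58
tool_pos: [560.0, -96.8, 168.9]
tcp_rot: [180.0, 0.0, -8.2]
ft_force: [-0.3, 0.0, -1.0]
finger_gap: 32.9
```

Emit:
{"op": "send_rows", "data": {
  "dp": [
    [0.8,-8,0],
    [0.8,-11,0],
    [0.8,-11,0],
    [0.8,-11,0],
    [0.8,-11,0]
  ],
  "rot": [
    [0,0,0.12],
    [0,0,0.162],
    [0,0,0.162],
    [0,0,0.162],
    [0,0,0.162]
  ]
}}

```text
time: 29.2
tool_pos: [561.0, -105.4, 169.0]
tcp_rot: [-180.0, 0.0, 0.9]
ft_force: [0.1, 0.5, -0.1]
finger_gap: 33.3
```

```bash
python3 held.py pics/w19.png
```

```text
[ 561.  -105.4  169. ] [-180.     0.     0.9] t 29.2 gap 33.3 [ 0.1  0.5 -0.1]
{'centre': (561.3, -104.1), 'size': (85.4, 33.9), 'an': 90.8, 'd': (np.float64(0.4), np.float64(1.2)), 'ztop_rel': np.float64(37.1), 'tilt_deg': [-0.3, 3.9]}
```

View pics/w19.png

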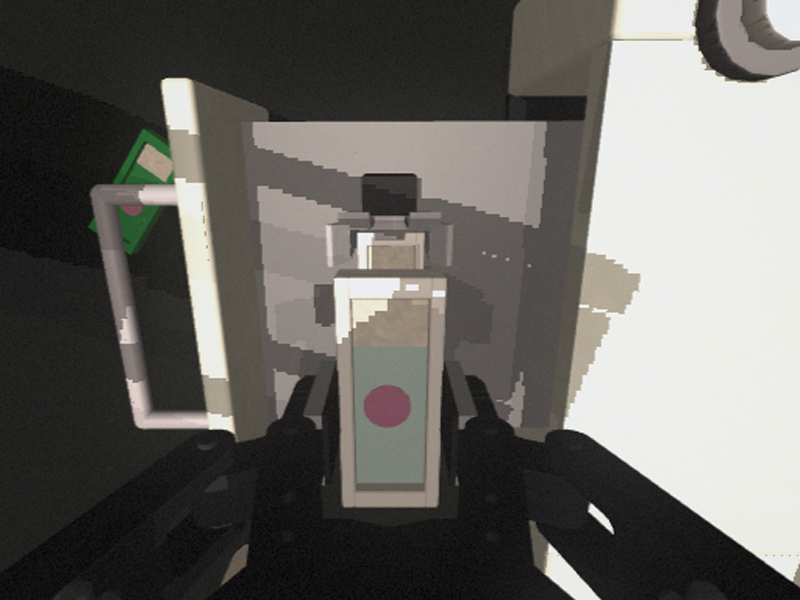

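Held well. Correcting y by -1.3 and pushing in.

Emit:
{"op": "send_rows", "data": {
  "dp": [
    [0,-1.3,-15],
    [0,-1.3,-32],
    [0,-1.3,-46],
    [0,-1.3,-53],
    [0,-1.3,-55]
  ],
  "rot": [
    [0,0,0.002],
    [0,0,0.002],
    [0,0,0.002],
    [0,0,0.002],
    [0,0,0.002]
  ]
}}

```text
time: 29.88
tool_pos: [560.6, -106.8, 113.2]
tcp_rot: [-180.0, 0.1, 1.0]
ft_force: [-0.2, -0.3, -0.3]
finger_gap: 33.1
```

Emit:
{"op": "send_rows", "data": {
  "dp": [
    [0,0,-5],
    [0,0,-10],
    [0,0,-15],
    [0,0,-19],
    [0,0,-22]
  ],
  "rot": [
    [0,0,0],
    [0,0,0],
    [0,0,0],
    [0,0,0],
    [0,0,0]
  ]
}}

```text
time: 30.5
tool_pos: [562.1, -107.1, 93.5]
tcp_rot: [180.0, -0.1, 1.0]
ft_force: [-1.5, 0.7, 11.0]
finger_gap: 33.0
```

Emit:
{"op": "send_rows", "data": {
  "dp": [
    [0,0,-5],
    [0,0,-10],
    [0,0,-15],
    [0,0,-20],
    [0,0,-22]
  ],
  "rot": [
    [0,0,0],
    [0,0,0],
    [0,0,0],
    [0,0,0],
    [0,0,0]
  ]
}}

```text
time: 31.12
tool_pos: [562.6, -107.1, 71.2]
tcp_rot: [180.0, -0.2, 1.0]
ft_force: [3.0, 2.0, 4.8]
finger_gap: 33.2
```

```bash
python3 held.py pics/w20.png
```

```text
[ 562.6 -107.1   71.2] [180.   -0.2   1. ] t 31.125 gap 33.2 [3.  2.  4.8]
{'centre': (563.0, -109.8), 'size': (87.8, 46.3), 'an': 90.9, 'd': (np.float64(0.4), np.float64(-2.7)), 'ztop_rel': np.float64(37.5), 'tilt_deg': [-0.3, 4.2]}
```

View pics/w20.png

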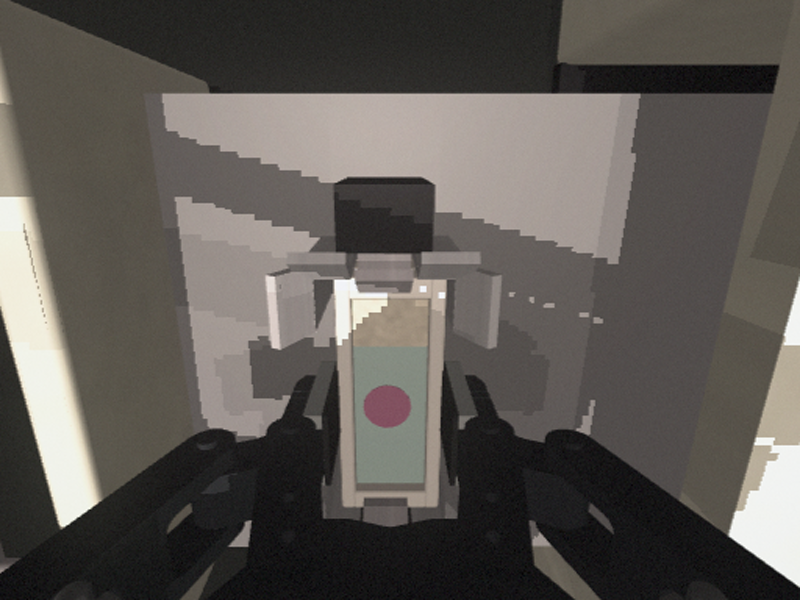

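Emit:
{"op": "send_rows", "data": {
  "dp": [
    [-0.5,0,-1],
    [-0.5,0,-1.5],
    [-0.5,0,-1.5]
  ],
  "rot": [
    [0,0,0],
    [0,0,0],
    [0,0,0]
  ]
}}

```text
time: 31.55
tool_pos: [561.8, -107.1, 69.6]
tcp_rot: [180.0, -0.2, 1.0]
ft_force: [3.9, 0.7, 4.8]
finger_gap: 32.9
```

Emit:
{"op": "send_rows", "data": {
  "dp": [
    [0,0,0],
    [0,0,0],
    [0,0,0]
  ],
  "rot": [
    [0,0,0],
    [0,0,0],
    [0,0,0]
  ],
  "jaw": 54
}}

```text
time: 31.92
tool_pos: [559.8, -106.9, 67.9]
tcp_rot: [-180.0, 0.1, 1.0]
ft_force: [0.9, -0.0, 0.6]
finger_gap: 54.2
```

Emit:
{"op": "send_rows", "data": {
  "dp": [
    [0,0,15],
    [0,0,45],
    [0,0,85],
    [0,-10,125],
    [0,-38,133]
  ],
  "rot": [
    [0,0,0],
    [0,0,0],
    [0,0,0],
    [0,0,0],
    [0,0,0]
  ]
}}

```text
time: 32.55
tool_pos: [562.7, -145.1, 207.2]
tcp_rot: [179.9, -0.4, 1.1]
ft_force: [0.2, 0.1, -0.5]
finger_gap: 54.2
```

```bash
python3 mag.py pics/w21.png
```

```text
[ 562.7 -145.1  207.2] [179.9  -0.4   1.1] 54.2 32.55
top z percentiles [104.7 106.3 110.1 116. ]
```

View pics/w21.png

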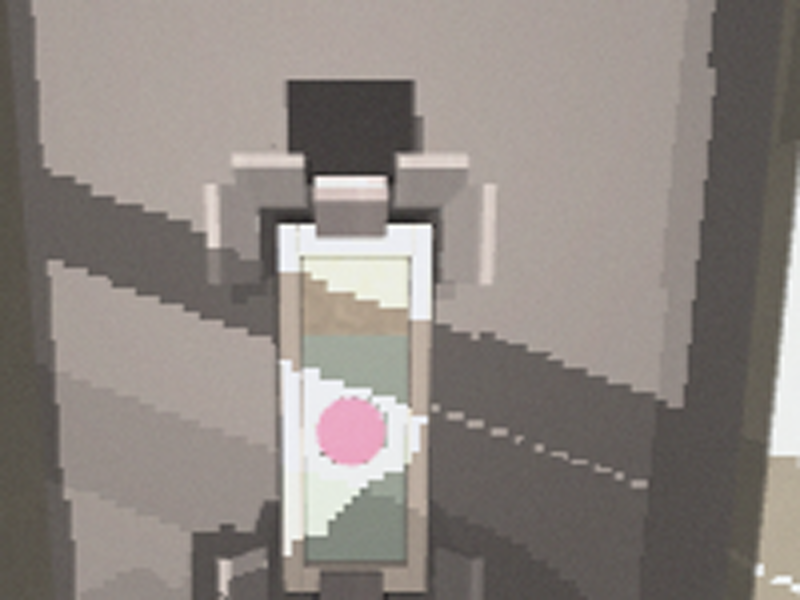

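Third carrier seated. Next is the one at about (423,239), 18.6°.

Emit:
{"op": "send_rows", "data": {
  "dp": [
    [-12,40,0],
    [-30,90,0],
    [-50,145,0],
    [-70,200,0],
    [-90,255,0]
  ],
  "rot": [
    [0,0,-0.18],
    [0,0,-0.36],
    [0,0,-0.54],
    [0,0,-0.72],
    [0,0,-0.9]
  ]
}}

```text
time: 33.22
tool_pos: [472.5, 105.2, 202.6]
tcp_rot: [-179.9, -0.0, -49.5]
ft_force: [0.4, 1.0, -0.3]
finger_gap: 54.0
```

Emit:
{"op": "send_rows", "data": {
  "dp": [
    [-18,48,-20],
    [-34,90,-55],
    [-43,118,-100],
    [-46,128,-145],
    [-47,130,-170]
  ],
  "rot": [
    [0,0,-0.15],
    [0,0,-0.28],
    [0,0,-0.36],
    [0,0,-0.365],
    [0,0,-0.365]
  ]
}}

```text
time: 33.85
tool_pos: [424.5, 234.1, 29.7]
tcp_rot: [179.9, -0.0, -70.0]
ft_force: [-0.0, 0.0, -0.1]
finger_gap: 53.8
```

Emit:
{"op": "send_rows", "data": {
  "dp": [
    [0,0,-6],
    [0,0,-6],
    [0,0,-6],
    [0,0,-6]
  ],
  "rot": [
    [0,0,0],
    [0,0,0],
    [0,0,0],
    [0,0,0]
  ]
}}

```text
time: 34.35
tool_pos: [427.4, 233.9, 27.0]
tcp_rot: [-179.9, 0.0, -70.1]
ft_force: [-0.6, 0.4, 0.1]
finger_gap: 54.1
```

```bash
python3 look.py pics/w22.png
```

```text
[427.4 233.9  27. ] [-179.9    0.   -70.1] t 34.35 gap 54.1
[423.2 240.3  84.6  33.8  19.1] px [238. 217.] d [-4.2  6.4]
[417.2 344.4  83.9  36.9  17.3] px [ 82. 173.] d [-10.2 110.5]
[504.2 337.5  41.7  35.6  19.9] px [123.  40.] d [ 76.8 103.6]
```

View pics/w22.png

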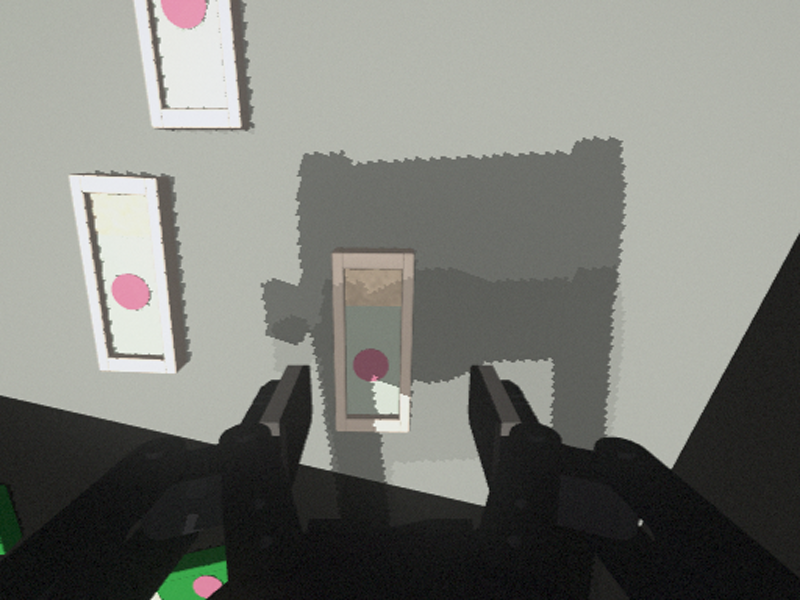

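The carrier is at (372,340), off-centre by (-3.4,+6.4) mm after allowing for settling. Shifting first, then descending.

Emit:
{"op": "send_rows", "data": {
  "dp": [
    [-2,4,-5],
    [-3.4,6.4,-18],
    [-3.4,6.4,-32],
    [-3.4,6.4,-44],
    [-3.4,6.4,-48]
  ],
  "rot": [
    [0,0,-0.014],
    [0,0,-0.014],
    [0,0,-0.014],
    [0,0,-0.014],
    [0,0,-0.014]
  ]
}}

```text
time: 35.02
tool_pos: [421.7, 239.6, -24.1]
tcp_rot: [179.9, -0.0, -70.9]
ft_force: [-0.1, 0.3, 0.1]
finger_gap: 53.8
```

Emit:
{"op": "send_rows", "data": {
  "dp": [
    [0,0,0],
    [0,0,0],
    [0,0,0],
    [0,0,0],
    [0,0,0]
  ],
  "rot": [
    [0,0,0],
    [0,0,0],
    [0,0,0],
    [0,0,0],
    [0,0,0]
  ],
  "jaw": 25
}}

```text
time: 35.65
tool_pos: [422.9, 240.1, -22.3]
tcp_rot: [-180.0, 0.0, -70.9]
ft_force: [-0.2, 0.1, 0.2]
finger_gap: 32.7
```

Emit:
{"op": "send_rows", "data": {
  "dp": [
    [0,0,30],
    [0,0,75],
    [14,-35,120],
    [34,-85,165],
    [54,-138,190]
  ],
  "rot": [
    [0,0,0],
    [0,0,0.05],
    [0,0,0.2],
    [0,0,0.36],
    [0,0,0.52]
  ]
}}

```text
time: 36.28
tool_pos: [475.8, 107.1, 167.2]
tcp_rot: [-179.9, -0.1, -40.7]
ft_force: [1.2, -0.1, -1.0]
finger_gap: 32.9
```

Emit:
{"op": "send_rows", "data": {
  "dp": [
    [21,-53,2],
    [43,-108,2],
    [63,-158,2],
    [77,-190,2],
    [83,-205,2]
  ],
  "rot": [
    [0,0,0.18],
    [0,0,0.36],
    [0,0,0.54],
    [0,0,0.68],
    [0,0,0.735]
  ]
}}

```text
time: 36.9
tool_pos: [558.0, -99.4, 166.3]
tcp_rot: [180.0, 0.0, 1.1]
ft_force: [0.0, 0.4, -0.6]
finger_gap: 33.4
```

Emit:
{"op": "send_rows", "data": {
  "dp": [
    [1,-2.5,0],
    [1,-2.5,0],
    [1,-2.5,0],
    [1,-2.5,0],
    [1,-2.5,0]
  ],
  "rot": [
    [0,0,0],
    [0,0,0],
    [0,0,0],
    [0,0,0],
    [0,0,0]
  ]
}}

```text
time: 37.52
tool_pos: [558.6, -99.2, 166.7]
tcp_rot: [180.0, -0.0, 1.0]
ft_force: [0.6, 0.8, -2.0]
finger_gap: 32.8
```

```bash
python3 held.py pics/w23.png
```

```text
[558.6 -99.2 166.7] [180.  -0.   1.] t 37.525 gap 32.8 [ 0.6  0.8 -2. ]
{'centre': (559.0, -98.3), 'size': (84.7, 34.1), 'an': 91.0, 'd': (np.float64(0.3), np.float64(0.9)), 'ztop_rel': np.float64(36.4), 'tilt_deg': [-0.2, 4.1]}
```

View pics/w23.png

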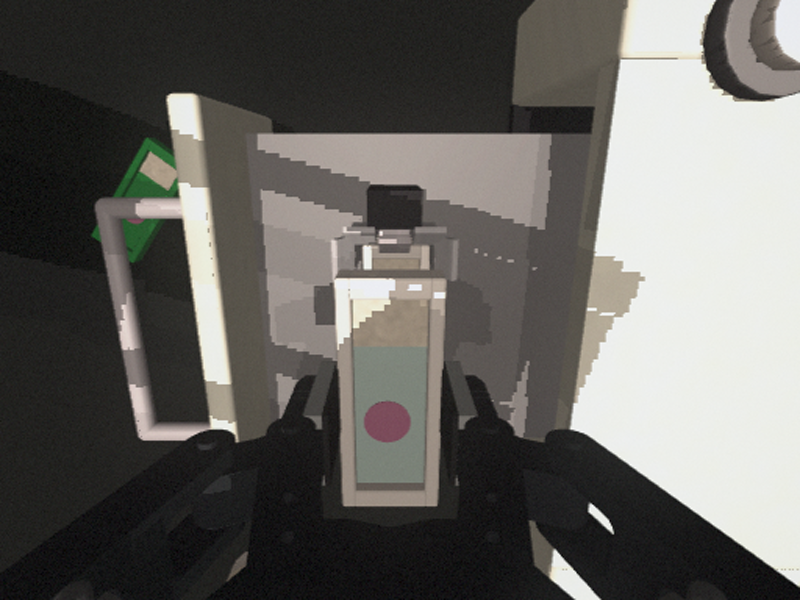

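The move fell short: the carrier is at (559.0,-98.3) and the magazine at (561.2,-105.5). Correcting sideways while still above the posts.

Emit:
{"op": "send_rows", "data": {
  "dp": [
    [1,-4,0],
    [2.2,-7.2,-10],
    [2.2,-7.2,-25],
    [2.2,-7.2,-38],
    [2.2,-7.2,-42]
  ],
  "rot": [
    [0,0,0],
    [0,0,0],
    [0,0,0],
    [0,0,0],
    [0,0,0]
  ]
}}

```text
time: 38.2
tool_pos: [559.7, -106.5, 122.5]
tcp_rot: [-179.9, 0.2, 1.0]
ft_force: [-0.4, 0.6, -0.7]
finger_gap: 33.3
```

```bash
python3 held.py
```

```text
[ 559.7 -106.5  122.5] [-179.9    0.2    1. ] t 38.2 gap 33.3 [-0.4  0.6 -0.7]
{'centre': (560.1, -105.6), 'size': (84.7, 34.0), 'an': 91.0, 'd': (np.float64(0.4), np.float64(0.9)), 'ztop_rel': np.float64(36.4), 'tilt_deg': [-0.2, 4.0]}
```

Emit:
{"op": "send_rows", "data": {
  "dp": [
    [0,0,-5],
    [0,0,-11],
    [0,0,-17],
    [0,0,-23],
    [0,0,-29]
  ],
  "rot": [
    [0,0,0],
    [0,0,0],
    [0,0,0],
    [0,0,0],
    [0,0,0]
  ]
}}

```text
time: 38.88
tool_pos: [561.4, -106.5, 96.0]
tcp_rot: [-180.0, -0.1, 1.0]
ft_force: [0.4, 4.0, 6.2]
finger_gap: 33.5
```

Emit:
{"op": "send_rows", "data": {
  "dp": [
    [0,0,-6],
    [0,0,-12],
    [0,0,-18],
    [0,0,-23],
    [0,0,-25]
  ],
  "rot": [
    [0,0,0],
    [0,0,0],
    [0,0,0],
    [0,0,0],
    [0,0,0]
  ]
}}

```text
time: 39.5
tool_pos: [562.8, -106.7, 72.0]
tcp_rot: [180.0, -0.2, 1.0]
ft_force: [2.8, 2.0, 4.7]
finger_gap: 32.7
```

```bash
python3 held.py pics/w24.png
```

```text
[ 562.8 -106.7   72. ] [180.   -0.2   1. ] t 39.5 gap 32.7 [2.8 2.  4.7]
{'centre': (563.2, -109.7), 'size': (88.1, 45.5), 'an': 90.9, 'd': (np.float64(0.4), np.float64(-3.1)), 'ztop_rel': np.float64(36.9), 'tilt_deg': [-0.6, 3.6]}
```

View pics/w24.png

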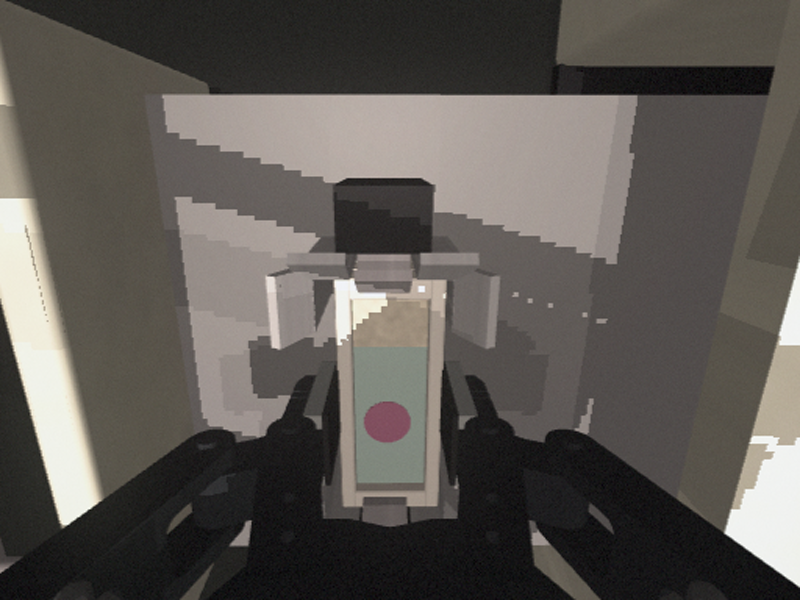

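The lip shows at (385,285), over the carrier end. One more millimetre or so, then release.

Emit:
{"op": "send_rows", "data": {
  "dp": [
    [-0.5,0,-1],
    [-0.5,0,-2],
    [-0.5,0,-2]
  ],
  "rot": [
    [0,0,0],
    [0,0,0],
    [0,0,0]
  ]
}}

```text
time: 39.92
tool_pos: [562.7, -106.7, 70.3]
tcp_rot: [180.0, -0.3, 1.0]
ft_force: [4.2, 1.9, 5.5]
finger_gap: 33.3
```

Emit:
{"op": "send_rows", "data": {
  "dp": [
    [0,0,0],
    [0,0,0],
    [0,0,0]
  ],
  "rot": [
    [0,0,0],
    [0,0,0],
    [0,0,0]
  ],
  "jaw": 54
}}

```text
time: 40.3
tool_pos: [559.9, -106.8, 68.1]
tcp_rot: [-180.0, 0.1, 1.0]
ft_force: [0.7, 0.8, -0.4]
finger_gap: 54.2
```

Emit:
{"op": "send_rows", "data": {
  "dp": [
    [0,0,15],
    [0,0,45],
    [0,0,85],
    [0,-10,125],
    [0,-38,133]
  ],
  "rot": [
    [0,0,0],
    [0,0,0],
    [0,0,0],
    [0,0,0],
    [0,0,0]
  ]
}}

```text
time: 40.92
tool_pos: [562.6, -145.0, 207.2]
tcp_rot: [179.9, -0.4, 1.1]
ft_force: [-0.3, -0.6, -0.5]
finger_gap: 54.1
```

```bash
python3 mag.py pics/w25.png
```

```text
[ 562.6 -145.   207.2] [179.9  -0.4   1.1] 54.1 40.925
top z percentiles [104.6 106.2 110.  115.8]
```

View pics/w25.png

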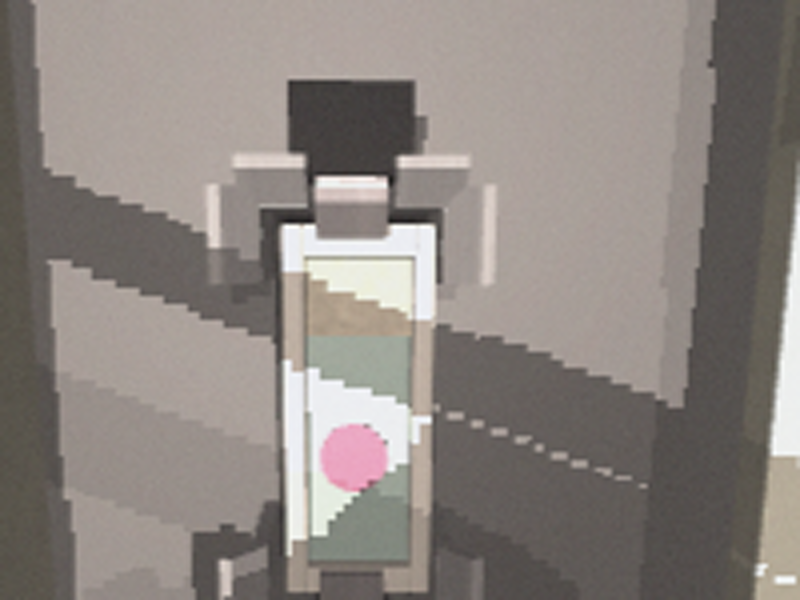

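Four seated. Next is the one at (524,345), 19.9°.

Emit:
{"op": "send_rows", "data": {
  "dp": [
    [-2,40,0],
    [-6,90,0],
    [-10,145,0],
    [-14,200,0],
    [-18,255,0]
  ],
  "rot": [
    [0,0,-0.14],
    [0,0,-0.28],
    [0,0,-0.42],
    [0,0,-0.56],
    [0,0,-0.7]
  ]
}}

```text
time: 41.6
tool_pos: [542.1, 111.8, 202.6]
tcp_rot: [-180.0, -0.0, -39.4]
ft_force: [0.4, 0.1, -0.3]
finger_gap: 54.1
```

Emit:
{"op": "send_rows", "data": {
  "dp": [
    [-4,55,0],
    [-8,110,-20],
    [-13,165,-50],
    [-16,205,-90],
    [-18,230,-130]
  ],
  "rot": [
    [0,0,-0.14],
    [0,0,-0.28],
    [0,0,-0.42],
    [0,0,-0.52],
    [0,0,-0.543]
  ]
}}

```text
time: 42.22
tool_pos: [524.1, 342.6, 71.5]
tcp_rot: [-179.9, 0.0, -70.2]
ft_force: [-0.1, -0.2, -0.0]
finger_gap: 54.2
```

Emit:
{"op": "send_rows", "data": {
  "dp": [
    [0,4,-30],
    [0,5,-44],
    [0,5,-46],
    [0,5,-46],
    [0,5,-46]
  ],
  "rot": [
    [0,0,0],
    [0,0,0],
    [0,0,0],
    [0,0,0],
    [0,0,0]
  ]
}}

```text
time: 42.85
tool_pos: [525.7, 345.4, 27.5]
tcp_rot: [-179.8, 0.0, -70.2]
ft_force: [-0.0, -0.1, 0.7]
finger_gap: 54.3
```

```bash
python3 look.py pics/w26.png
```

```text
[525.7 345.4  27.5] [-179.8    0.   -70.2] t 42.85 gap 54.3
[440.9 350.2  43.9  28.   18.3] px [206. 313.] d [-84.7   4.8]
[524.7 346.3  84.4  33.8  19.9] px [248. 215.] d [-1.   0.9]
```

View pics/w26.png

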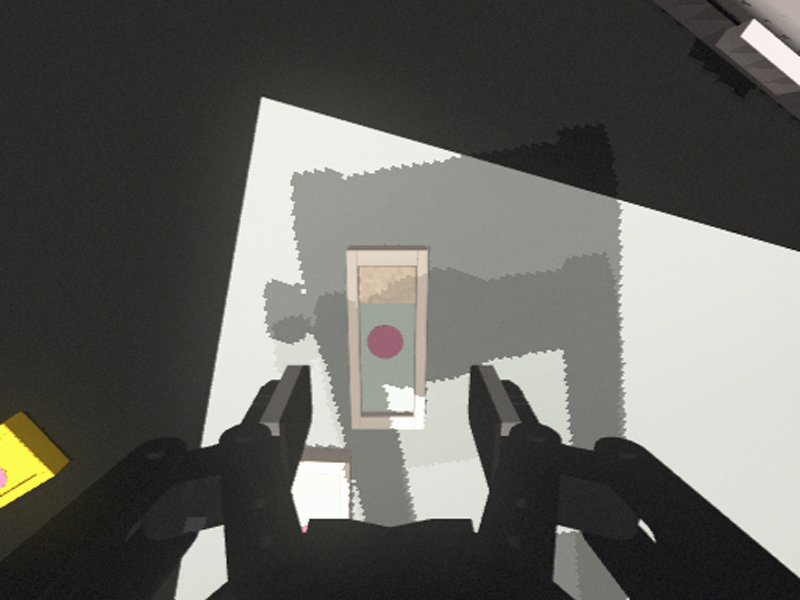

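Carrier at (387,338), centred. Descending and gripping.

Emit:
{"op": "send_rows", "data": {
  "dp": [
    [-0.2,0.6,-14],
    [-0.2,0.6,-28],
    [-0.2,0.6,-40],
    [-0.2,0.6,-46],
    [-0.2,0.6,-48.5]
  ],
  "rot": [
    [0,0,0],
    [0,0,0],
    [0,0,0],
    [0,0,0],
    [0,0,0]
  ]
}}

```text
time: 43.52
tool_pos: [523.8, 345.6, -23.7]
tcp_rot: [179.9, -0.0, -70.2]
ft_force: [-0.1, 1.1, 0.8]
finger_gap: 54.1
```

Emit:
{"op": "send_rows", "data": {
  "dp": [
    [0,0,0],
    [0,0,0],
    [0,0,0],
    [0,0,0],
    [0,0,0]
  ],
  "rot": [
    [0,0,0],
    [0,0,0],
    [0,0,0],
    [0,0,0],
    [0,0,0]
  ],
  "jaw": 25
}}

```text
time: 44.15
tool_pos: [524.4, 345.9, -22.5]
tcp_rot: [-180.0, 0.0, -70.2]
ft_force: [-0.2, -0.5, 3.4]
finger_gap: 32.9
```

Emit:
{"op": "send_rows", "data": {
  "dp": [
    [0,0,30],
    [0,0,75],
    [3,-35,120],
    [7,-85,165],
    [11,-138,190]
  ],
  "rot": [
    [0,0,0],
    [0,0,0.05],
    [0,0,0.17],
    [0,0,0.3],
    [0,0,0.43]
  ]
}}

```text
time: 44.78
tool_pos: [535.7, 208.1, 169.2]
tcp_rot: [-179.9, -0.1, -45.2]
ft_force: [0.9, -0.5, -0.7]
finger_gap: 33.2
```

Emit:
{"op": "send_rows", "data": {
  "dp": [
    [4,-53,2],
    [8,-106,2],
    [12,-159,2],
    [16,-212,2],
    [20,-260,2]
  ],
  "rot": [
    [0,0,0.14],
    [0,0,0.28],
    [0,0,0.42],
    [0,0,0.56],
    [0,0,0.7]
  ]
}}

```text
time: 45.4
tool_pos: [554.8, -53.3, 168.6]
tcp_rot: [180.0, 0.0, -5.2]
ft_force: [1.0, 0.7, 0.4]
finger_gap: 33.1
```

Emit:
{"op": "send_rows", "data": {
  "dp": [
    [3,-35,0],
    [5,-48,0],
    [5,-53,0],
    [5,-53,0],
    [5,-53,0]
  ],
  "rot": [
    [0,0,0.09],
    [0,0,0.113],
    [0,0,0.113],
    [0,0,0.113],
    [0,0,0.113]
  ]
}}

```text
time: 46.02
tool_pos: [560.0, -103.6, 168.6]
tcp_rot: [-180.0, 0.0, 1.0]
ft_force: [-1.0, 0.1, -1.5]
finger_gap: 33.2
```

```bash
python3 held.py pics/w27.png
```

```text
[ 560.  -103.6  168.6] [-180.    0.    1.] t 46.025 gap 33.2 [-1.   0.1 -1.5]
{'centre': (557.9, -103.0), 'size': (85.4, 39.0), 'an': 91.0, 'd': (np.float64(-2.2), np.float64(0.6)), 'ztop_rel': np.float64(36.5), 'tilt_deg': [-0.1, 4.4]}
```

View pics/w27.png

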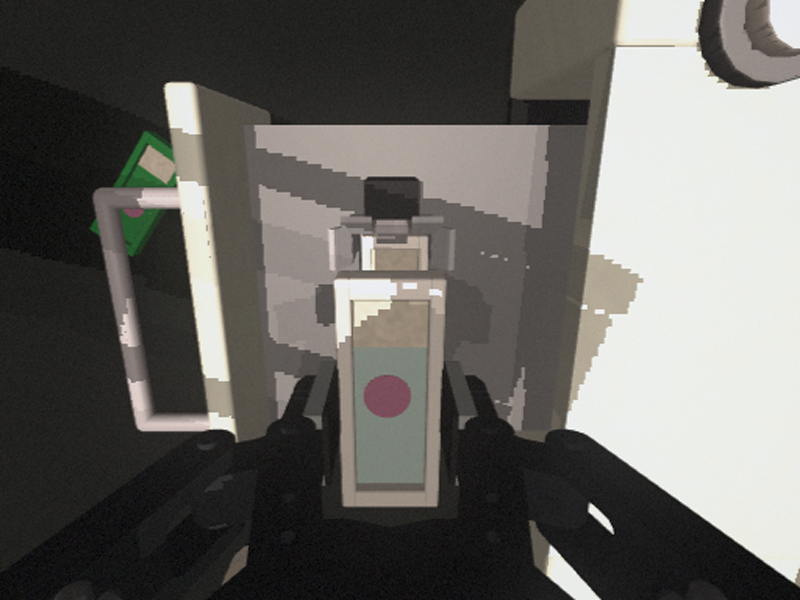

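Emit:
{"op": "send_rows", "data": {
  "dp": [
    [0.4,-1.5,-10],
    [0.4,-2.4,-26],
    [0.4,-2.4,-40],
    [0.4,-2.4,-47],
    [0.4,-2.4,-49]
  ],
  "rot": [
    [0,0,0],
    [0,0,0],
    [0,0,0],
    [0,0,0],
    [0,0,0]
  ]
}}

```text
time: 46.7
tool_pos: [560.0, -106.7, 118.7]
tcp_rot: [-180.0, 0.1, 1.0]
ft_force: [-0.0, -1.6, -0.6]
finger_gap: 32.8
```

```bash
python3 held.py
```

```text
[ 560.  -106.7  118.7] [-1.8e+02  1.0e-01  1.0e+00] t 46.7 gap 32.8 [-0.  -1.6 -0.6]
{'centre': (560.4, -106.1), 'size': (85.4, 34.0), 'an': 91.0, 'd': (np.float64(0.4), np.float64(0.6)), 'ztop_rel': np.float64(36.4), 'tilt_deg': [-0.2, 4.0]}
```

Emit:
{"op": "send_rows", "data": {
  "dp": [
    [0,0,-5],
    [0,0,-10],
    [0,0,-15],
    [0,0,-20],
    [0,0,-25]
  ],
  "rot": [
    [0,0,0],
    [0,0,0],
    [0,0,0],
    [0,0,0],
    [0,0,0]
  ]
}}

```text
time: 47.38
tool_pos: [561.3, -106.4, 95.3]
tcp_rot: [-180.0, -0.1, 1.0]
ft_force: [-0.6, 3.2, 8.2]
finger_gap: 33.0
```

Emit:
{"op": "send_rows", "data": {
  "dp": [
    [0,0,-6],
    [0,0,-12],
    [-0.5,0,-18],
    [-0.5,0,-23],
    [-0.5,0,-24]
  ],
  "rot": [
    [0,0,0],
    [0,0,0],
    [0,0,0],
    [0,0,0],
    [0,0,0]
  ]
}}

```text
time: 48.0
tool_pos: [562.0, -106.5, 72.1]
tcp_rot: [180.0, -0.2, 1.0]
ft_force: [2.0, 3.0, 7.0]
finger_gap: 33.2
```

```bash
python3 held.py pics/w28.png
```

```text
[ 562.  -106.5   72.1] [180.   -0.2   1. ] t 48.0 gap 33.2 [2. 3. 7.]
{'centre': (562.1, -109.9), 'size': (87.7, 46.1), 'an': 90.9, 'd': (np.float64(0.2), np.float64(-3.4)), 'ztop_rel': np.float64(36.8), 'tilt_deg': [-0.4, 4.1]}
```

View pics/w28.png

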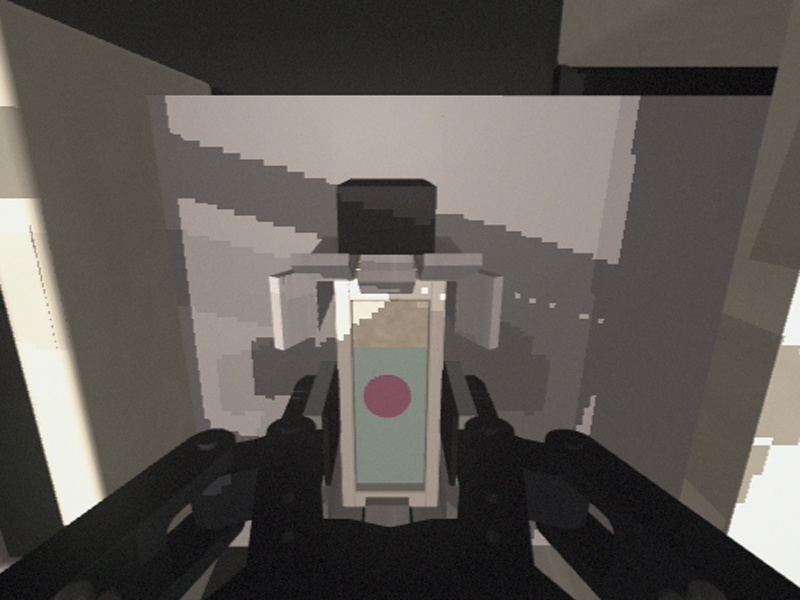

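The lip is over the end at (385,285). Going a little further, then releasing.

Emit:
{"op": "send_rows", "data": {
  "dp": [
    [-0.5,0,-1],
    [-0.5,0,-2],
    [-0.5,0,-2]
  ],
  "rot": [
    [0,0,0],
    [0,0,0],
    [0,0,0]
  ]
}}

```text
time: 48.42
tool_pos: [561.9, -106.5, 70.5]
tcp_rot: [180.0, -0.3, 1.0]
ft_force: [4.1, 3.0, 5.5]
finger_gap: 32.8
```

Emit:
{"op": "send_rows", "data": {
  "dp": [
    [0,0,0],
    [0,0,0],
    [0,0,0]
  ],
  "rot": [
    [0,0,0],
    [0,0,0],
    [0,0,0]
  ],
  "jaw": 54
}}

```text
time: 48.8
tool_pos: [559.0, -106.8, 68.1]
tcp_rot: [-180.0, 0.1, 1.0]
ft_force: [-0.5, -0.1, -1.2]
finger_gap: 53.9
```

Emit:
{"op": "send_rows", "data": {
  "dp": [
    [0,0,15],
    [0,0,45],
    [0,0,85],
    [0,-10,125],
    [0,-38,133]
  ],
  "rot": [
    [0,0,0],
    [0,0,0],
    [0,0,0],
    [0,0,0],
    [0,0,0]
  ]
}}

```text
time: 49.42
tool_pos: [561.7, -145.0, 207.3]
tcp_rot: [179.9, -0.4, 1.1]
ft_force: [0.6, -0.1, -0.7]
finger_gap: 53.9
```

```bash
python3 mag.py pics/w29.png
```

```text
[ 561.7 -145.   207.3] [179.9  -0.4   1.1] 53.9 49.425
top z percentiles [104.7 106.2 110.  114.6]
```

View pics/w29.png

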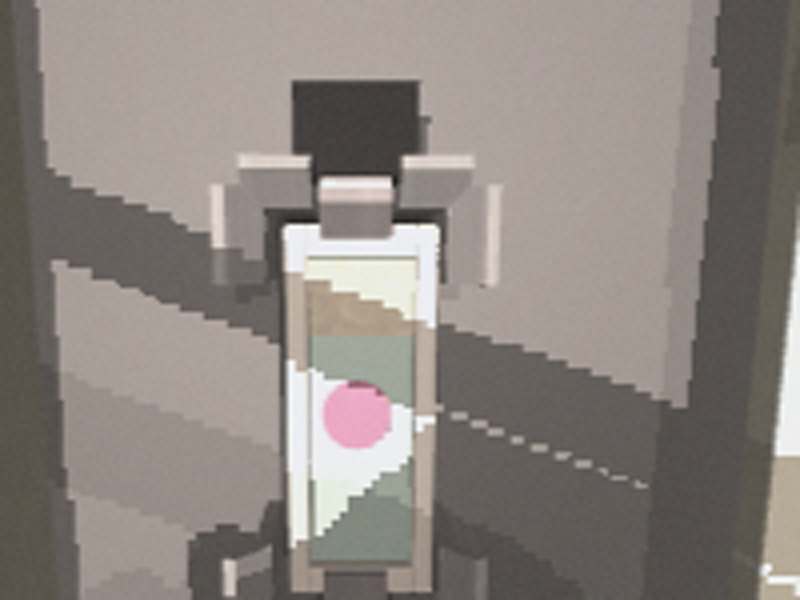

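Five seated. The last is at about (417,344.5), 17.3°.

Emit:
{"op": "send_rows", "data": {
  "dp": [
    [-10,38,0],
    [-25,85,0],
    [-41,137,0],
    [-57,190,0],
    [-72,242,0]
  ],
  "rot": [
    [0,0,-0.14],
    [0,0,-0.28],
    [0,0,-0.42],
    [0,0,-0.56],
    [0,0,-0.7]
  ]
}}

```text
time: 50.1
tool_pos: [486.8, 98.7, 202.6]
tcp_rot: [-180.0, -0.0, -39.4]
ft_force: [0.1, 0.4, -0.4]
finger_gap: 54.2
```

Emit:
{"op": "send_rows", "data": {
  "dp": [
    [-16,53,0],
    [-32,106,-15],
    [-48,158,-40],
    [-61,203,-80],
    [-69,238,-120]
  ],
  "rot": [
    [0,0,-0.14],
    [0,0,-0.28],
    [0,0,-0.42],
    [0,0,-0.54],
    [0,0,-0.588]
  ]
}}

```text
time: 50.72
tool_pos: [418.1, 337.4, 81.9]
tcp_rot: [-179.9, 0.0, -72.9]
ft_force: [1.4, 0.9, 0.4]
finger_gap: 53.8
```

Emit:
{"op": "send_rows", "data": {
  "dp": [
    [-1,8,-35],
    [-1,9,-52],
    [-1,9,-56],
    [-1,9,-56],
    [-1,9,-56]
  ],
  "rot": [
    [0,0,0],
    [0,0,0],
    [0,0,0],
    [0,0,0],
    [0,0,0]
  ]
}}

```text
time: 51.35
tool_pos: [418.9, 344.5, 27.5]
tcp_rot: [-179.8, 0.0, -72.8]
ft_force: [0.4, 0.9, -0.2]
finger_gap: 54.1
```

```bash
python3 look.py pics/w30.png
```

```text
[418.9 344.5  27.5] [-179.8    0.   -72.8] t 51.35 gap 54.1
[416.9 346.3  84.6  33.8  17.4] px [246. 216.] d [-2.   1.8]
```

View pics/w30.png

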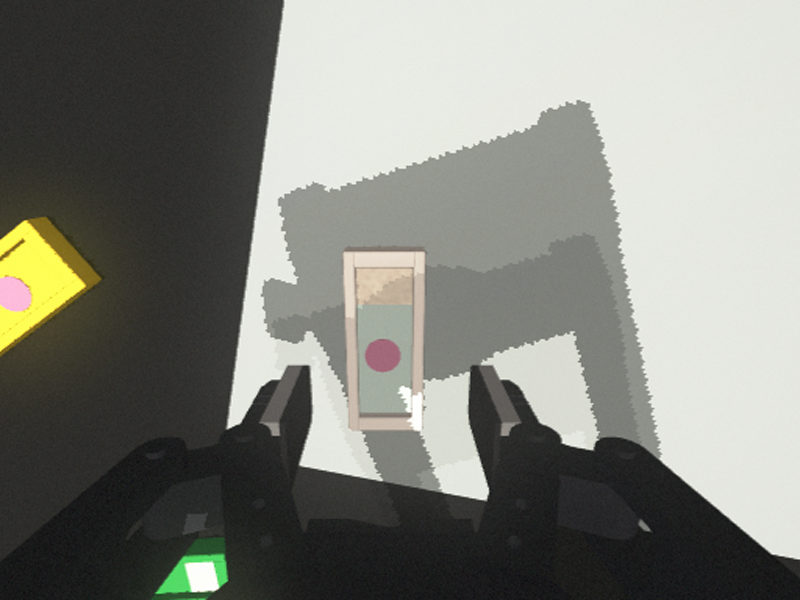

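The last carrier is at (385,338). Shifting (-1.2,+1.7), then descending and gripping.

Emit:
{"op": "send_rows", "data": {
  "dp": [
    [-1.2,1.7,-14],
    [-1.2,1.7,-28],
    [-1.2,1.7,-40],
    [-1.2,1.7,-46],
    [-1.2,1.7,-48.5]
  ],
  "rot": [
    [0,0,0],
    [0,0,0],
    [0,0,0],
    [0,0,0],
    [0,0,0]
  ]
}}

```text
time: 52.02
tool_pos: [415.9, 345.7, -23.6]
tcp_rot: [179.9, -0.0, -72.8]
ft_force: [0.8, 0.6, -0.7]
finger_gap: 54.0
```

Emit:
{"op": "send_rows", "data": {
  "dp": [
    [0,0,0],
    [0,0,0],
    [0,0,0],
    [0,0,0],
    [0,0,0]
  ],
  "rot": [
    [0,0,0],
    [0,0,0],
    [0,0,0],
    [0,0,0],
    [0,0,0]
  ],
  "jaw": 25
}}

```text
time: 52.65
tool_pos: [416.6, 346.1, -22.5]
tcp_rot: [-180.0, 0.0, -72.8]
ft_force: [0.0, 0.3, 2.4]
finger_gap: 33.1
```

Emit:
{"op": "send_rows", "data": {
  "dp": [
    [0,0,30],
    [0,0,75],
    [11,-35,120],
    [26,-83,165],
    [42,-132,190]
  ],
  "rot": [
    [0,0,0],
    [0,0,0.05],
    [0,0,0.18],
    [0,0,0.32],
    [0,0,0.46]
  ]
}}

```text
time: 53.28
tool_pos: [459.0, 213.3, 169.5]
tcp_rot: [-179.9, -0.1, -46.1]
ft_force: [1.2, 0.1, -1.4]
finger_gap: 33.3
```

Emit:
{"op": "send_rows", "data": {
  "dp": [
    [16,-51,2],
    [32,-102,2],
    [48,-153,2],
    [64,-204,2],
    [80,-252,2]
  ],
  "rot": [
    [0,0,0.14],
    [0,0,0.28],
    [0,0,0.42],
    [0,0,0.56],
    [0,0,0.7]
  ]
}}

```text
time: 53.9
tool_pos: [538.4, -39.9, 169.0]
tcp_rot: [-180.0, 0.0, -6.1]
ft_force: [0.7, -0.3, 0.0]
finger_gap: 32.9
```

Emit:
{"op": "send_rows", "data": {
  "dp": [
    [12,-38,0],
    [20,-60,0],
    [22,-67,0],
    [22,-67,0],
    [22,-67,0]
  ],
  "rot": [
    [0,0,0.1],
    [0,0,0.128],
    [0,0,0.128],
    [0,0,0.128],
    [0,0,0.128]
  ]
}}

```text
time: 54.52
tool_pos: [560.0, -104.0, 169.1]
tcp_rot: [-180.0, 0.0, 1.1]
ft_force: [-0.8, 1.6, -0.8]
finger_gap: 33.1
```

```bash
python3 held.py pics/w31.png
```

```text
[ 560.  -104.   169.1] [-180.     0.     1.1] t 54.525 gap 33.1 [-0.8  1.6 -0.8]
{'centre': (557.3, -103.1), 'size': (84.7, 40.2), 'an': 91.1, 'd': (np.float64(-2.7), np.float64(0.8)), 'ztop_rel': np.float64(36.4), 'tilt_deg': [-0.3, 4.3]}
```

View pics/w31.png

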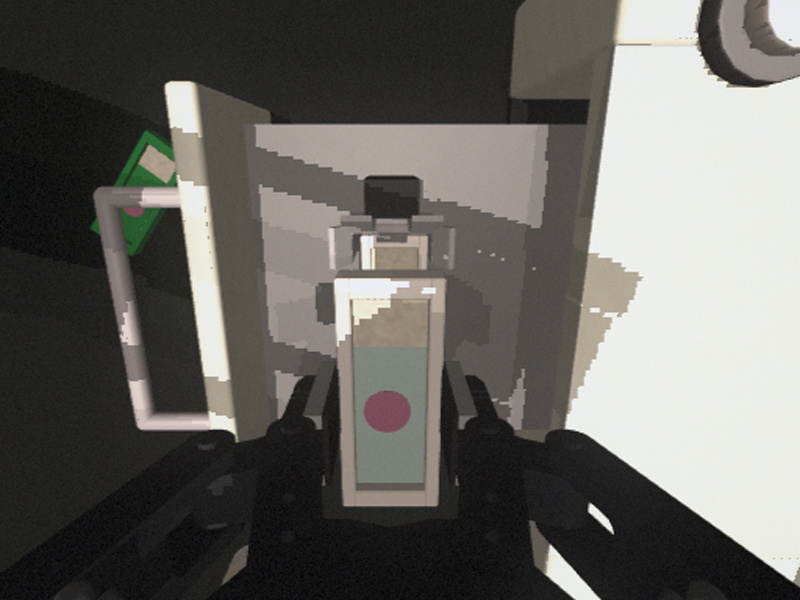

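Held well. Sixth push, with the same correction slightly reduced.

Emit:
{"op": "send_rows", "data": {
  "dp": [
    [0.3,-1.2,-10],
    [0.3,-2,-26],
    [0.3,-2,-40],
    [0.3,-2,-47],
    [0.3,-2,-49]
  ],
  "rot": [
    [0,0,0],
    [0,0,0],
    [0,0,0],
    [0,0,0],
    [0,0,0]
  ]
}}

```text
time: 55.2
tool_pos: [560.0, -107.0, 119.2]
tcp_rot: [-180.0, 0.1, 1.0]
ft_force: [-0.5, 0.2, -0.9]
finger_gap: 33.2
```

```bash
python3 held.py
```

```text
[ 560.  -107.   119.2] [-1.8e+02  1.0e-01  1.0e+00] t 55.2 gap 33.2 [-0.5  0.2 -0.9]
{'centre': (560.4, -106.1), 'size': (84.7, 34.0), 'an': 91.1, 'd': (np.float64(0.4), np.float64(0.9)), 'ztop_rel': np.float64(36.4), 'tilt_deg': [-0.2, 4.4]}
```

Emit:
{"op": "send_rows", "data": {
  "dp": [
    [0,0,-5],
    [0,0,-10],
    [0,0,-15],
    [0,0,-20],
    [0,0,-25]
  ],
  "rot": [
    [0,0,0],
    [0,0,0],
    [0,0,0],
    [0,0,0],
    [0,0,0]
  ]
}}

```text
time: 55.88
tool_pos: [561.3, -106.7, 95.9]
tcp_rot: [-180.0, -0.1, 1.0]
ft_force: [0.8, 5.6, 7.0]
finger_gap: 33.1
```

Emit:
{"op": "send_rows", "data": {
  "dp": [
    [0,0,-6],
    [0,0,-12],
    [-0.5,0,-18],
    [-0.5,0,-23],
    [-0.5,0,-24.5]
  ],
  "rot": [
    [0,0,0],
    [0,0,0],
    [0,0,0],
    [0,0,0],
    [0,0,0]
  ]
}}

```text
time: 56.5
tool_pos: [562.2, -106.7, 72.3]
tcp_rot: [-180.0, -0.3, 1.0]
ft_force: [2.0, 4.1, 7.2]
finger_gap: 33.0
```

```bash
python3 held.py pics/w32.png
```

```text
[ 562.2 -106.7   72.3] [-180.    -0.3    1. ] t 56.5 gap 33.0 [2.  4.1 7.2]
{'centre': (562.3, -109.9), 'size': (88.3, 46.0), 'an': 90.9, 'd': (np.float64(0.1), np.float64(-3.2)), 'ztop_rel': np.float64(36.7), 'tilt_deg': [-0.2, 4.6]}
```

View pics/w32.png

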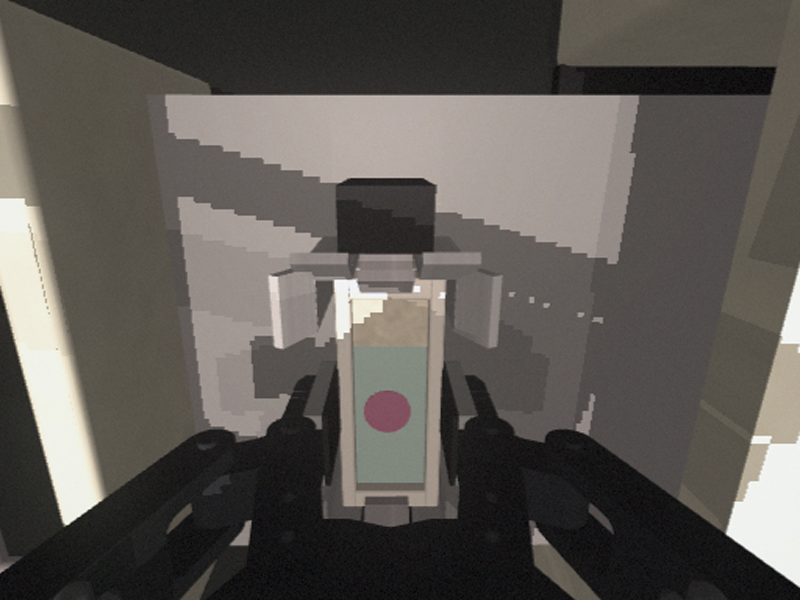

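Emit:
{"op": "send_rows", "data": {
  "dp": [
    [-0.5,0,-1],
    [-0.5,0,-2],
    [-0.5,0,-2]
  ],
  "rot": [
    [0,0,0],
    [0,0,0],
    [0,0,0]
  ]
}}

```text
time: 56.92
tool_pos: [562.1, -106.7, 70.6]
tcp_rot: [180.0, -0.3, 1.0]
ft_force: [4.2, 4.3, 5.5]
finger_gap: 33.2
```

Emit:
{"op": "send_rows", "data": {
  "dp": [
    [0,0,0],
    [0,0,0],
    [0,0,0]
  ],
  "rot": [
    [0,0,0],
    [0,0,0],
    [0,0,0]
  ],
  "jaw": 54
}}

```text
time: 57.3
tool_pos: [559.1, -107.2, 68.2]
tcp_rot: [-180.0, 0.1, 1.0]
ft_force: [0.2, -0.2, -0.5]
finger_gap: 53.9
```

Emit:
{"op": "send_rows", "data": {
  "dp": [
    [0,0,15],
    [0,0,45],
    [0,0,85],
    [0,-10,125],
    [0,-38,133]
  ],
  "rot": [
    [0,0,0],
    [0,0,0],
    [0,0,0],
    [0,0,0],
    [0,0,0]
  ]
}}

```text
time: 57.92
tool_pos: [561.9, -145.3, 207.3]
tcp_rot: [179.9, -0.4, 1.1]
ft_force: [0.2, -0.9, -0.2]
finger_gap: 53.9
```

```bash
python3 mag.py pics/w33.png
python3 - <<'E'
from h import *
s,st=snap('top'); save(s,'pics/t33.png')
s,st=snap('wrist'); pickle.dump(s,open('pics/w33.pkl','wb')); save(s,'pics/w33b.png')
E
```

```text
[ 561.9 -145.3  207.3] [179.9  -0.4   1.1] 53.9 57.925
top z percentiles [104.7 106.3 110.  115.8]
```

View pics/w33.png

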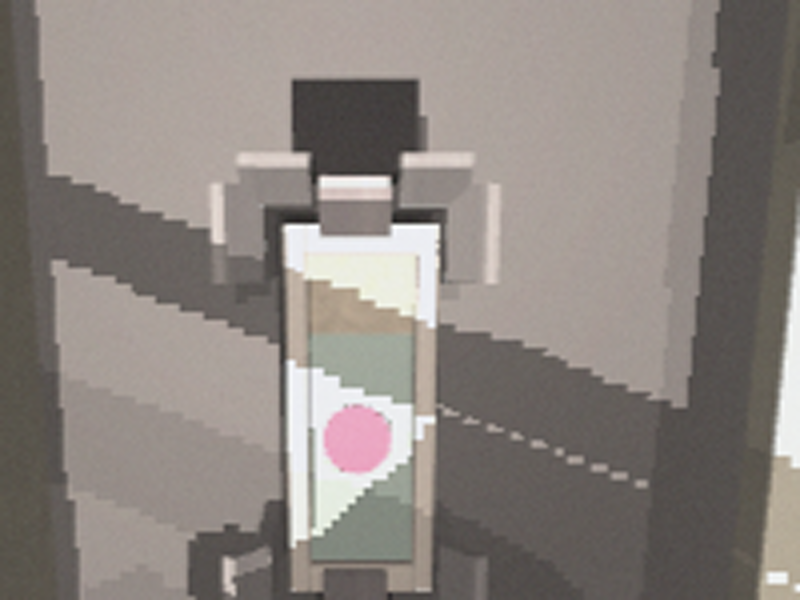

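View pics/t33.png

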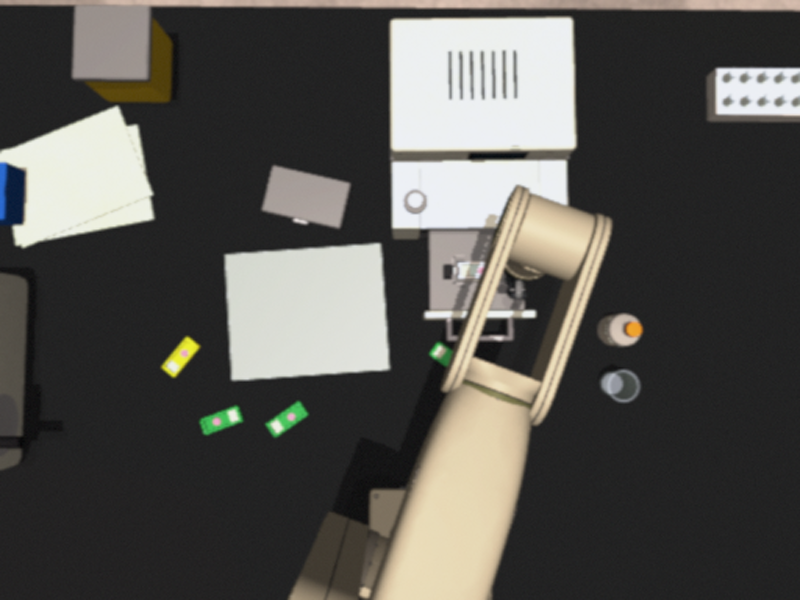

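View pics/w33b.png

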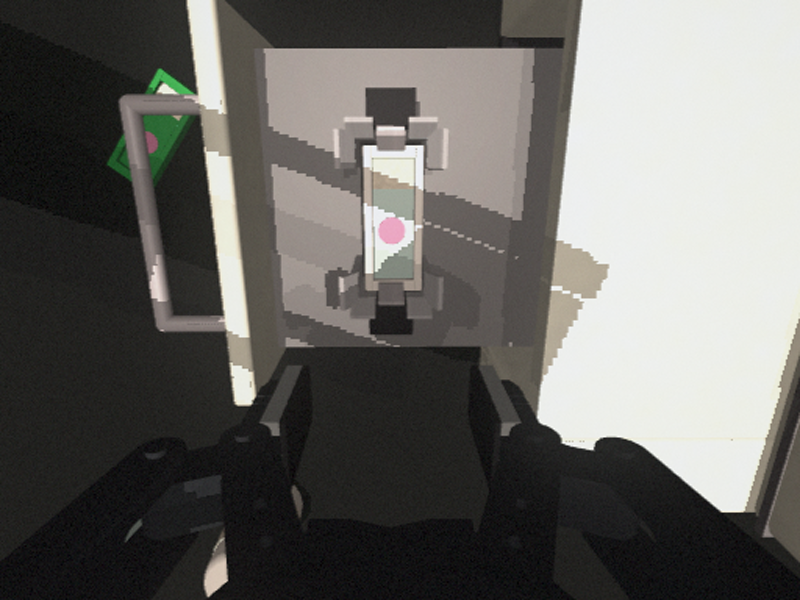

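All six are in. The mat is empty in the top view, and both lips are over the top carrier in the wrist view at (390,140) and (390,292). Measuring the handle so I can shut the drawer.

Run:
```python
from h import *
s=pickle.load(open('pics/w33.pkl','rb'));k=1.5625
for p in [(131,103),(163,324),(146,215)]: print(ray_plane(s['K'],s['T'],np.array(p)/k,125).round(1))
from bench import r; print(r.sense()['tool_pos'])
```

```text
[[429.6 -47.9 125. ]]
[[ 429.7 -166.8  125. ]]
[[ 429.  -103.9  125. ]]
[ 560.09397694 -146.24676277  203.5210436 ]
```

Emit:
{"op": "send_rows", "data": {
  "dp": [
    [-25,7,0],
    [-60,17,0],
    [-95,26,0],
    [-125,34,0],
    [-134,37,0]
  ],
  "rot": [
    [0,0,0],
    [0,0,0],
    [0,0,0],
    [0,0,0],
    [0,0,0]
  ],
  "jaw": 40
}}

```text
time: 58.7
tool_pos: [424.3, -107.1, 201.4]
tcp_rot: [-180.0, 0.0, 1.0]
ft_force: [0.0, -0.1, -0.0]
finger_gap: 40.2
```

Emit:
{"op": "send_rows", "data": {
  "dp": [
    [0,0,0],
    [0,0,0],
    [0,0,0],
    [0,0,0]
  ],
  "rot": [
    [0,0,0],
    [0,0,0],
    [0,0,0],
    [0,0,0]
  ]
}}

```text
time: 59.2
tool_pos: [425.8, -108.2, 201.5]
tcp_rot: [-180.0, 0.0, 1.0]
ft_force: [0.2, -1.3, 0.2]
finger_gap: 40.2
```

Run:
```python
from h import *
s,st=snap('wrist'); pickle.dump(s,open('pics/w34.pkl','wb')); save(s,'pics/w34.png'); print(st['tool_pos'],st['tcp_rot'])
```

```text
[ 425.83254155 -108.16406871  201.50100847] [-1.79985760e+02  2.92051270e-02  1.01719448e+00]
```

View pics/w34.png

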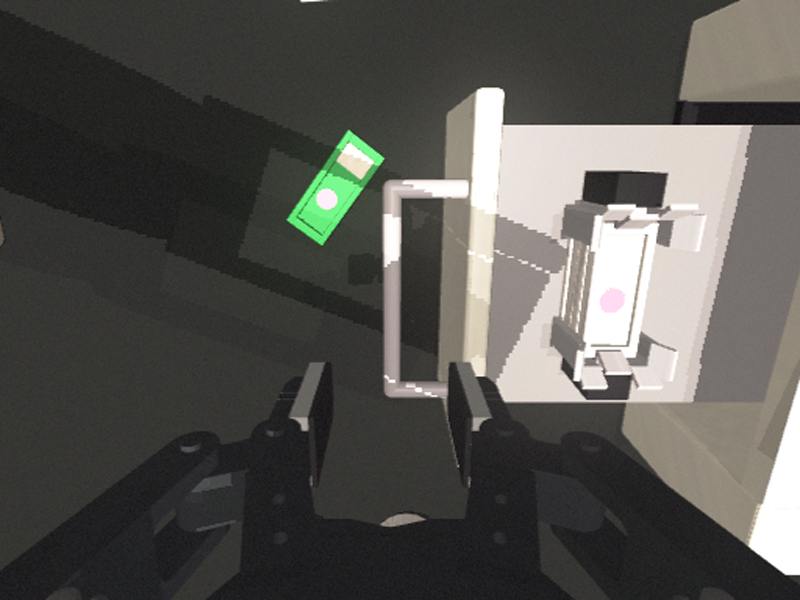

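The bar at column 391 is centred between the fingers, and the carriers' edges stack neatly under the lips at (575,290). Going down to pinch the bar.

Emit:
{"op": "send_rows", "data": {
  "dp": [
    [0.5,0,-35],
    [0.5,0,-75],
    [0.5,0,-108],
    [0.5,0,-124],
    [0.5,0,-129]
  ],
  "rot": [
    [0,0,0],
    [0,0,0],
    [0,0,0],
    [0,0,0],
    [0,0,0]
  ]
}}

```text
time: 59.88
tool_pos: [425.8, -108.0, 72.1]
tcp_rot: [-180.0, 0.1, 1.0]
ft_force: [0.3, -1.3, 0.6]
finger_gap: 39.9
```

Emit:
{"op": "send_rows", "data": {
  "dp": [
    [0,0,0],
    [0,0,0],
    [0,0,0],
    [0,0,0],
    [0,0,0]
  ],
  "rot": [
    [0,0,0],
    [0,0,0],
    [0,0,0],
    [0,0,0],
    [0,0,0]
  ],
  "jaw": 0
}}

```text
time: 60.5
tool_pos: [427.2, -108.5, 74.1]
tcp_rot: [179.9, -0.1, 1.0]
ft_force: [-0.6, 0.1, 5.9]
finger_gap: 8.5
```

Emit:
{"op": "send_rows", "data": {
  "dp": [
    [15,0.3,0],
    [45,0.8,0],
    [78,1.4,0],
    [110,1.9,0],
    [138,2.4,0]
  ],
  "rot": [
    [0,0,0],
    [0,0,0],
    [0,0,0],
    [0,0,0],
    [0,0,0]
  ]
}}

```text
time: 61.12
tool_pos: [565.6, -106.0, 74.1]
tcp_rot: [180.0, -0.1, 1.0]
ft_force: [-5.5, -1.0, 12.2]
finger_gap: 8.7
```

Emit:
{"op": "send_rows", "data": {
  "dp": [
    [8,0.1,0],
    [14,0.2,0],
    [18,0.3,0],
    [20,0.4,0],
    [20,0.4,0]
  ],
  "rot": [
    [0,0,0],
    [0,0,0],
    [0,0,0],
    [0,0,0],
    [0,0,0]
  ]
}}

```text
time: 61.75
tool_pos: [584.9, -105.6, 74.2]
tcp_rot: [180.0, -0.1, 1.0]
ft_force: [-0.2, 0.4, 6.3]
finger_gap: 8.5
```

Emit:
{"op": "send_rows", "data": {
  "dp": [
    [1,0,0],
    [2,0,0],
    [3,0,0],
    [4,0,0],
    [4,0,0]
  ],
  "rot": [
    [0,0,0],
    [0,0,0],
    [0,0,0],
    [0,0,0],
    [0,0,0]
  ]
}}

```text
time: 62.38
tool_pos: [586.8, -105.6, 74.1]
tcp_rot: [180.0, 0.1, 1.0]
ft_force: [-11.9, 0.6, 14.0]
finger_gap: 8.9
```

Emit:
{"op": "send_rows", "data": {
  "dp": [
    [1,0,0],
    [2,0,0],
    [2,0,0]
  ],
  "rot": [
    [0,0,0],
    [0,0,0],
    [0,0,0]
  ]
}}

```text
time: 62.75
tool_pos: [586.7, -105.6, 74.0]
tcp_rot: [-180.0, 0.4, 1.0]
ft_force: [-24.0, 0.2, 22.0]
finger_gap: 8.8
```

Emit:
{"op": "send_rows", "data": {
  "dp": [
    [-3,0,0],
    [-3,0,0]
  ],
  "rot": [
    [0,0,0],
    [0,0,0]
  ]
}}

```text
time: 63.0
tool_pos: [586.9, -105.6, 74.2]
tcp_rot: [180.0, -0.0, 1.0]
ft_force: [-6.2, -0.4, 10.1]
finger_gap: 8.9
```

Emit:
{"op": "send_rows", "data": {
  "dp": [
    [0,0,0],
    [0,0,0],
    [0,0,0]
  ],
  "rot": [
    [0,0,0],
    [0,0,0],
    [0,0,0]
  ],
  "jaw": 36
}}

```text
time: 63.38
tool_pos: [586.9, -105.2, 72.4]
tcp_rot: [-180.0, 0.0, 1.0]
ft_force: [-0.3, -0.2, -0.0]
finger_gap: 36.0
```

Emit:
{"op": "send_rows", "data": {
  "dp": [
    [0,0,25],
    [0,0,65],
    [0,0,105],
    [0,0,135],
    [0,0,140]
  ],
  "rot": [
    [0,0,0],
    [0,0,0],
    [0,0,0],
    [0,0,0],
    [0,0,0]
  ]
}}

```text
time: 64.0
tool_pos: [588.6, -105.7, 215.6]
tcp_rot: [179.9, -0.3, 1.0]
ft_force: [0.3, -0.2, -0.4]
finger_gap: 36.3
```

Run:
```python
from h import *
s,st=snap('wrist'); pickle.dump(s,open('pics/w35.pkl','wb')); save(s,'pics/w35.png'); print(st['tool_pos'],st['tcp_rot'])
```

```text
[ 588.60099733 -105.66231338  215.5793431 ] [179.9235401   -0.26291223   1.02340738]
```

View pics/w35.png

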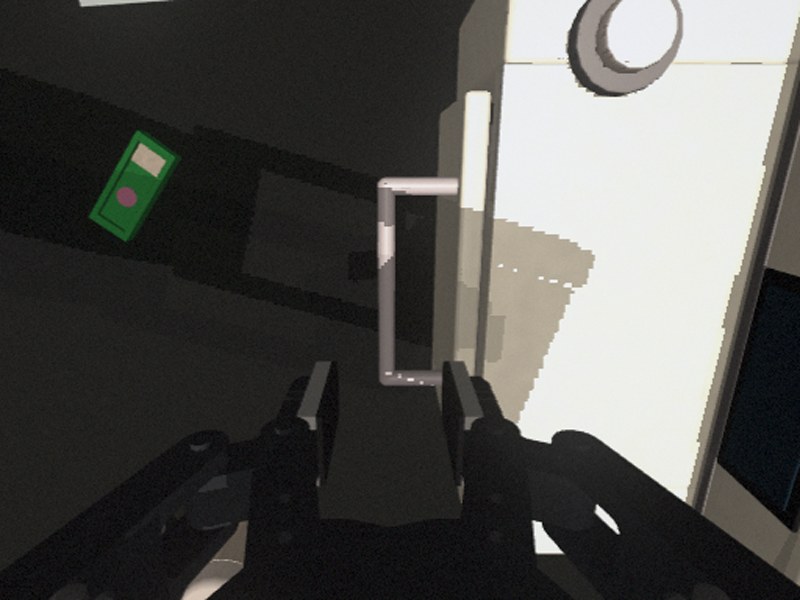

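The drawer is against its inner stop: 24 N with no movement, and 160 mm of handle travel. Now moving over the button with closed fingers.

Emit:
{"op": "send_rows", "data": {
  "dp": [
    [20,25,0],
    [50,60,0],
    [80,98,0],
    [98,120,0],
    [102,127,0]
  ],
  "rot": [
    [0,0,0],
    [0,0,0],
    [0,0,0],
    [0,0,0],
    [0,0,0]
  ],
  "jaw": 0
}}

```text
time: 64.68
tool_pos: [688.6, 23.3, 209.7]
tcp_rot: [-180.0, 0.2, 1.1]
ft_force: [-0.1, 0.4, -0.7]
finger_gap: 0.2
```

Emit:
{"op": "send_rows", "data": {
  "dp": [
    [0,0,-15],
    [0,0,-30],
    [0,0,-36],
    [0,0,-36],
    [0,0,-36]
  ],
  "rot": [
    [0,0,0],
    [0,0,0],
    [0,0,0],
    [0,0,0],
    [0,0,0]
  ]
}}

```text
time: 65.3
tool_pos: [689.4, 21.4, 177.5]
tcp_rot: [180.0, -0.1, 1.0]
ft_force: [0.4, 0.4, 0.4]
finger_gap: 0.1
```

Run:
```python
from h import *
s=pickle.load(open('pics/w35.pkl','rb'));k=1.5625
for p,z in [((387,187),125),((386,370),125),((645,30),177)]: print(ray_plane(s['K'],s['T'],np.array(p)/k,z).round(1))
s,st=snap('wrist'); save(s,'pics/w36.png'); print(st['tool_pos'],st['finger_gap'])
pickle.dump(s,open('pics/w36.pkl','wb'))
C=cloud(s); m=(s['depth']>0)&(abs(C[...,0]-689)<30)&(abs(C[...,1]-21)<30)&(C[...,2]>173)&(C[...,2]<180); q=C[m]; print(m.sum(), q.min(0).round(1),q.max(0).round(1))
s,st=snap('scene'); save(s,'pics/s36.png',(230,150,360,248))
```

```text
[[586.9 -45.7 125. ]]
[[ 588.1 -157.7  125. ]]
[[690.  21. 177.]]
[689.3618465   21.3641785  177.47570816] 0.09918980745638868
1209 [674.2  12.  173. ] [703.7  36.6 178.7]
```

View pics/w36.png

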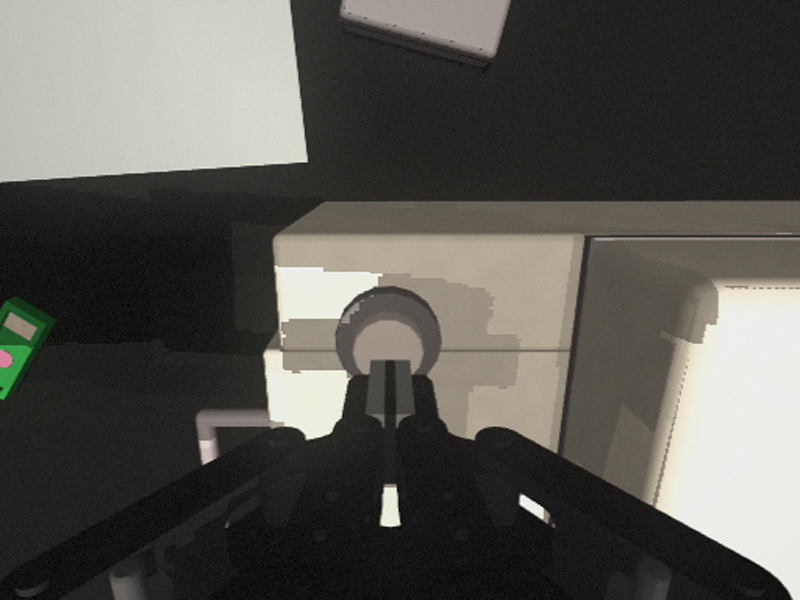

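View pics/s36.png

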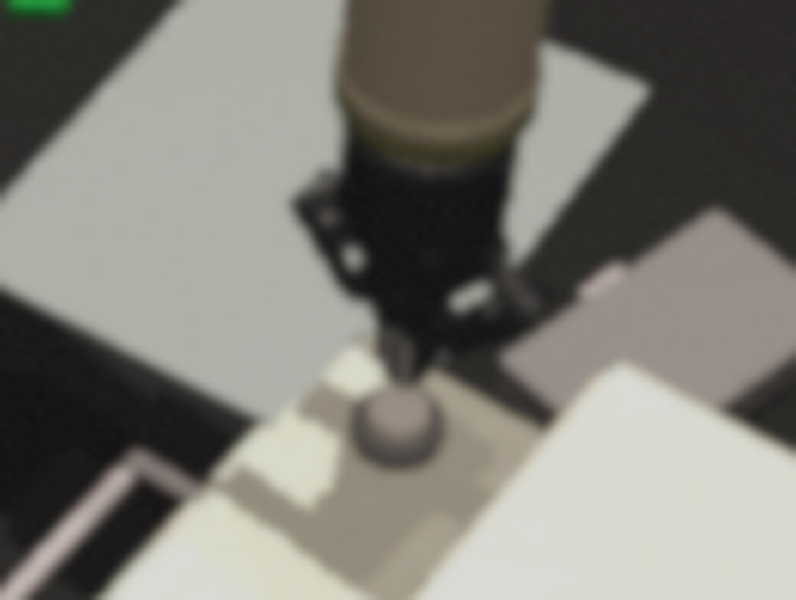

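The fingers are directly over the button, at wrist (388,340) and scene crop (398,410). Pressing slowly.

Emit:
{"op": "send_rows", "data": {
  "dp": [
    [0,0,-10],
    [0,0,-19],
    [0,0,-24],
    [0,0,-26],
    [0,0,-28]
  ],
  "rot": [
    [0,0,0],
    [0,0,0],
    [0,0,0],
    [0,0,0],
    [0,0,0]
  ]
}}

```text
time: 66.03
tool_pos: [689.1, 21.7, 149.0]
tcp_rot: [180.0, -0.0, 1.0]
ft_force: [-1.7, 0.7, 4.1]
finger_gap: 0.2
```

Emit:
{"op": "send_rows", "data": {
  "dp": [
    [0,0,-1.5],
    [0,0,-3],
    [0,0,-4.5],
    [0,0,-5.5],
    [0,0,-5.5]
  ],
  "rot": [
    [0,0,0],
    [0,0,0],
    [0,0,0],
    [0,0,0],
    [0,0,0]
  ]
}}

```text
time: 66.65
tool_pos: [689.4, 21.7, 146.0]
tcp_rot: [180.0, -0.1, 1.0]
ft_force: [-9.6, 0.6, 17.0]
finger_gap: 0.0
```

17 N is well above the 5 N full-travel force, so the button bottomed out. Raising clear.

Emit:
{"op": "send_rows", "data": {
  "dp": [
    [0,0,15],
    [0,0,40],
    [-20,0,70],
    [-60,0,85],
    [-100,0,90]
  ],
  "rot": [
    [0,0,0],
    [0,0,0],
    [0,0,0],
    [0,0,0],
    [0,0,0]
  ]
}}

```text
time: 67.28
tool_pos: [589.1, 21.6, 234.8]
tcp_rot: [180.0, -0.2, 1.0]
ft_force: [-0.3, -0.0, 0.4]
finger_gap: -0.2
```

Emit:
{"op": "send_rows", "data": {
  "dp": [
    [-30,0,0],
    [-60,0,0],
    [-70,0,0],
    [-70,0,0],
    [-70,0,0]
  ],
  "rot": [
    [0,0,0],
    [0,0,0],
    [0,0,0],
    [0,0,0],
    [0,0,0]
  ]
}}

```text
time: 67.9
tool_pos: [519.9, 21.6, 233.2]
tcp_rot: [180.0, -0.0, 1.0]
ft_force: [-0.8, 0.7, -0.2]
finger_gap: -0.2
```

Run:
```python
from h import *
s,st=snap('wrist'); save(s,'pics/w37.png'); print(st['time'],st['tool_pos'],st['ft_force'])
s,st=snap('top'); save(s,'pics/t37.png'); C=cloud(s)
for n in ['scene']:
    s,st=snap(n); save(s,'pics/s37.png'); C=cloud(s)
    m=(s['depth']>0)&(np.hypot(C[...,0]-690,C[...,1]-21)<11)&(C[...,2]>165); print('button z',np.percentile(C[m][:,2],[10,50,90]).round(1))
    s0=pickle.load(open('pics/scene0.pkl','rb'));s0['T']=s0['world_from_camera'];s0['K']=s0['intrinsics'];C=cloud(s0)
    m=(s0['depth']>0)&(np.hypot(C[...,0]-690,C[...,1]-21)<11)&(C[...,2]>165); print('before',np.percentile(C[m][:,2],[10,50,90]).round(1))
```

```text
67.9 [519.90210576  21.62673525 233.2441874 ] [-0.8201898   0.71928272 -0.23230184]
button z [173.6 176.2 178.9]
before [172.2 175.8 178. ]
```

View pics/w37.png

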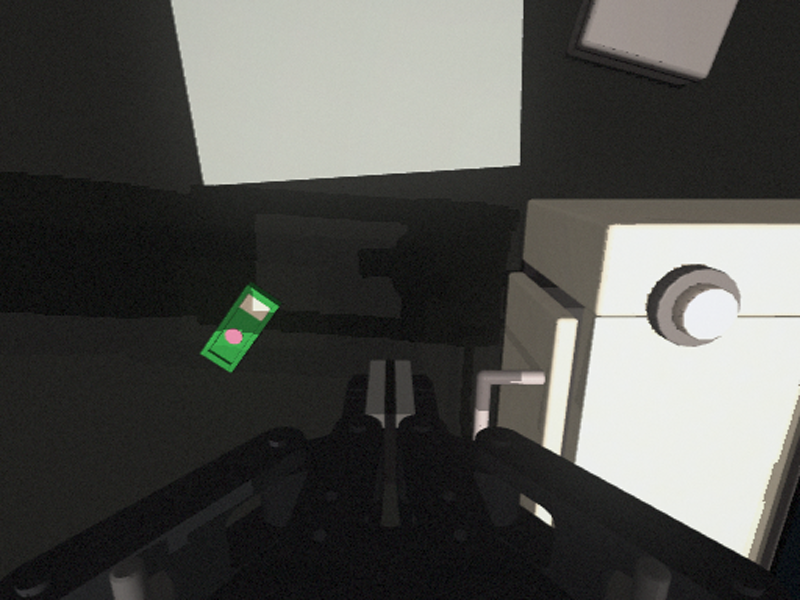

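View pics/s37.png

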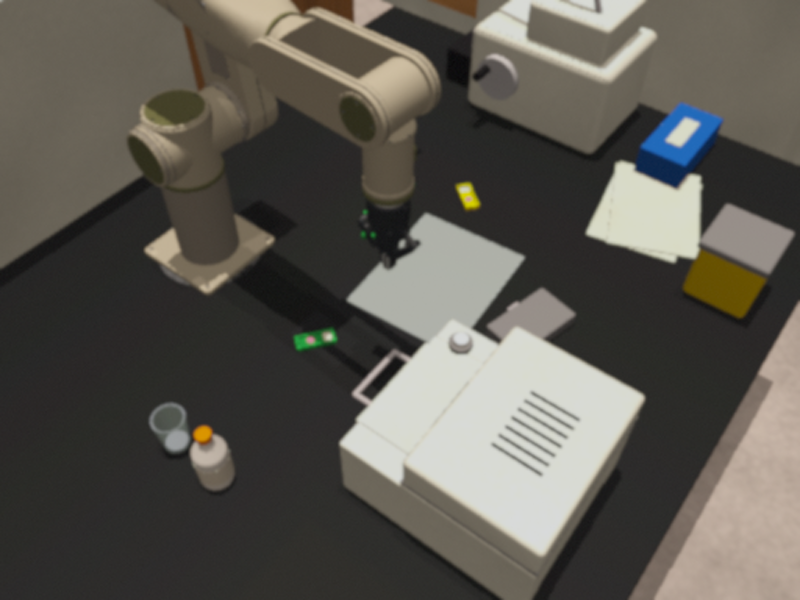

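View pics/t37.png

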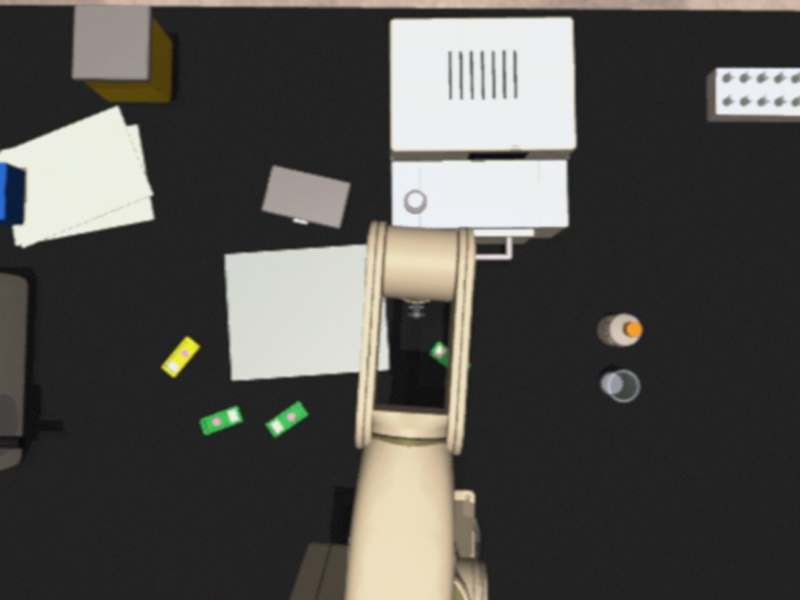

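Final views: the drawer is shut, the mat is empty, and the button is back up at its starting height (176.2 against 175.8 before). The bottle, jar, slide box and coloured lookalikes are where they started, and the arm is clear.

Run:
```python
from bench import r,job
st=r.sense(); print(st['time'],st['ft_force'].round(1)); print(job.hand_in())
```

```text
68.05 [-0.4 -0.2 -0.2]
the job is handed in; nothing more can be done
None
```

The whole job is done and handed in at 68 s of the 210 s allowed; the hand-in reports no verdict.

- **Drawer opened:** I pulled it to its stop, where the handle pushed back with 27 N.
- **Carriers:** All six went in one at a time, gripped at 36 N. After each one I saw both lips over it. The forces I read while pushing were at most about 13 N, and the mat is now empty.
- **Drawer shut:** It stopped dead under 24 N after about 160 mm of travel. I did not see the magazine again once it was closed.
- **Scan button:** I pressed it to 17 N, well past the 5 N that takes it fully down. I inferred the press from force, not from a view of the button going down. It sprang back to its starting height.
- **Bystanders:** The last pictures show the bottle, jar, slide box and coloured lookalikes where they started, and the arm touching nothing.

**What disagreed:** The fingertips stood about 25–29 mm short of the reported TCP instead of 14 mm past it. My first try at the handle therefore closed above the bar, and one descent touched the mat at up to 27 N. I used the measured offset from then on. I noticed no knocked carrier and no slackening of the grip.

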